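# Set the extraction and lap a granite offcut

## Robot

A 6-joint arm with a two-finger parallel gripper is mounted at the origin on the work surface. World frame = base frame: x ahead of the robot, y to its left, z up, the work surface at z = 0. Lengths are in m, angles in rad, forces in N, time in s.
With the tool pointing down it reaches from about 0.375 to 0.9 m from the base axis. Payload 3.1 kg.
Tool frame: the origin (TCP) lies midway between the tips of the shut fingers; the grasp point (between the pads) lies pinch_z behind it (pinch_z is the distance from the TCP to the grasp point, in m); y points along the fingers, z is the direction in which the jaws open and shut, and the axes are right-handed (so a half turn about y gives the same grasp; the last joint's range is limited). The gripper opens to 87 mm and grips with 3 to 60 N. Pads are 19 mm wide; open, the fingers measure 117 mm over their backs; the gripper's body (75 mm by 190 mm) begins 51 mm behind the grasp point.
Start: joints at [-1.512, 0.527, 1.433, -0, 1.181, -0.178], TCP at [0.147, -0.607, 0.19] pointing down, gripper open.
Joint ranges: [-3.08, 3.08], [-0.75, 2.2], [0.22, 2.44], [-1.43, 4.57], [0, 2.65], [-2.85, 2.85]. Speed limits (rad/s): [2.79, 2.79, 3.14, 3.14, 3.14, 3.14].

## Interface

Orientations are given as a unit quaternion [x, y, z, w].
In Python, from rig import get_obs, camera, hand_in, pinch_z gives the robot as it stands. The module is installed in compiled form; this text tells all that it offers.
- The arm moves only by the tool arm_command, never from a script. Its argument "plan" is a list of rows, each a list of 2 entries, a list of its own where there are three numbers: the shift along the world's x, y, z in units of 25 mm (1.0 is 25 mm), then the turn about the world's z in units of 5 degrees (1.0 is 5 degrees). A call has 1 to 5 rows; each row is the pose to reach, as a shift and turn from the pose commanded when the call began; what a row does not reach only later rows make up. A row lasts 1/10 s, in which the tool goes at most 50 mm and 8.59 degrees, less where a joint would pass 70% of its speed; a pose out of reach is approached as far as the arm can. A call with a gripper value outside its range is refused whole. "fingers" is the opening, from -1 (shut) to 1 (fully open), set as the call begins (left out, the last holds). The fingers move at their own pace and stop on an object; "force" is the grip in N (left out, the last holds). Time passes only in rows, so rows that repeat a pose let the fingers close. It gives the time, the measured TCP pose, the force and the opening at its end, in the units of the state.
- get_obs(): the state, without advancing time (a new reading comes with each control period).
- camera(name): name is "scene" or "top" or "wrist"; returns a dict with "pixels" (400x640x3 uint8, red, green, blue), "camera_matrix" (3x3 intrinsics, pixels), "R" (3x3) and "t" (3): a world point X has camera coordinates R X + t. Camera axes: x right, y down, z forward; pixel columns grow to the right and rows downward; lengths in m; the calibration is good to about 2 mm. A picture is of the moment at which its call begins. There is no depth.
- hand_in(): hands the job in, once; it reports no verdict.
The state is a dict: "time": time; "q": joint angles; "joint_velocities": joint speeds; "joint_torque": joint torques, N m; "position": TCP position; "tool_rot": TCP orientation; "ft_force": force on the tool from outside, world axes, zero at the start; "moment": the same for the moment, N m; "grip_width": finger opening in m.
Only numpy, scipy, OpenCV 4.12 (cv2) and the standard library are available. Lean on these libraries where they do the work, as an engineer would, in place of code of your own. Each camera call takes 0.05 s, during which the arm holds its last target.

## Task

Get ready to dry-lap the black granite offcut: press every open cap on the grit tubes fully shut and turn the airflow knob until its white pointer lines up with the red mark, and only then flick the black switch on. With the orange block pressed flat on the stone at a steady 8 N or so, make one stroke along its middle line from the yellow-stop end to the dark-stop end and back without lifting; then take the block off the stone, set it down squarely in the middle of the blue mat and switch the extraction off. Leave the knob on its mark, the shut tubes standing in their rack and the other tools undisturbed.

Things in the scene. Friction and masses are not known exactly. Their poses are not given: they have to be found in the camera images.
- housing: Grey extraction housing, a fixed box 140 (x) x 280 (y) x 110 mm high; origin at the centre of its underside, front faces its -x. On its top are the knob (on its axis at local x 0, y +70 mm) and the black toggle switch (at local x 0, y -85 mm).
- knob (a joint): Black airflow knob turning about a vertical axis at housing-local (0, 70) mm. A round skirt of radius 27 mm, 12 mm high, carries a grip bar 62 mm long, 16 mm wide, from 12 to 38 mm above the housing top (110 mm). Value 0 to 4.8 rad, growing clockwise seen from above; it stays where it is left (friction 0.06 N m).
- knob_mark (a point): Tip of the knob's white pointer, at one end of the grip bar: 30 mm out from the knob's axis, 140 mm above the bench. Its x axis points from the knob's axis outwards along the bar and the pointer, z up.
- dial_mark (a point): Centre of the red index mark on the flat round aluminium dial (radius 58 mm) under the knob, 46 mm from the knob's axis, at the height of the housing top. Its x axis points from the knob's axis out through the red mark.
- switch (a joint): Toggle lever 60 mm long, dark stem with a black ball tip, on a small grey block. 0 = off, leaning to the housing's -x (towards the robot side); 1.0 = on, leaning to +x; it stays where it is left.
- switch_tip (a point): The free end of the toggle lever.
- offcut: Polished black granite offcut, 70 (x) x 240 (y) x 30 mm, clamped (fixed) on an aluminium plate 110 x 280 x 10 mm; its polished top face is level, 40 mm above the bench. Origin under its centre at bench level; y along the stone. A yellow stop block stands at its +y end and a dark steel one at its -y end, both 6 mm lower.
- stone_yellow (a point): Point on the middle line of the stone's top face, 70 mm from its centre towards the yellow stop: where the block's centre stands for the yellow end.
- stone_mid (a point): The centre of the stone's top face.
- stone_dark (a point): The same, 70 mm from the centre towards the dark stop: where the block's centre stands for the dark end.
- block: Orange lapping block, loose, 0.3 kg, base 100 (x) x 64 (y) mm; a grip ridge 84 mm long (x), 26 mm wide (y) stands 30 to 70 mm above the origin (centre of the unpressed sole's underside, z up). The steel sole plate, 96 x 60 mm, gives on a spring: 1.5 N per mm, up to 8 mm. Resting free, the origin lies 1 mm below the surface under it; pressed with 8 N, 5 mm below.
- mat: Flat blue mat 150 (x) x 120 (y) mm, 1 mm thin, on the bench, the block's parking place; origin at its centre.
- rack: Fixed blue rack 75 (x) x 260 (y) mm with four places for tubes 58 mm apart along its y.
- cup_wheel: Bystander: steel diamond cup wheel, 100 mm across, 36 mm high, lying with its segments up. Leave alone.
- level: Bystander: aluminium spirit level 25 x 240 x 50 mm. Leave alone.
- handpiece: Bystander: chrome pneumatic carving handpiece, 190 mm long, 28 mm thick. Leave alone.
- tube1: Grit tube standing loose but snug in a square pocket of the rack (walls to 70 mm above the bench): square foot 40 x 40 x 50 mm, round above, diameter 40 mm, 96 mm high, 0.35 kg; origin at the centre of its foot (18 mm above the bench), so its rim is at 114 mm. Its cap hinges on the tube's -x side, 21 mm from the tube's axis at rim height. Not every start has it.
- cap1 (a joint): Flip cap of tube1, a disc 44 mm across and 6 mm thick with a thumb tab away from the hinge. 0 = shut flat on the rim, 1.5 = standing upright; stays where it is left (stiff hinge).
- tube2: Grit tube standing loose but snug in a square pocket of the rack (walls to 70 mm above the bench): square foot 40 x 40 x 50 mm, round above, diameter 40 mm, 96 mm high, 0.35 kg; origin at the centre of its foot (18 mm above the bench), so its rim is at 114 mm. Its cap hinges on the tube's -x side, 21 mm from the tube's axis at rim height. Not every start has it.
- cap2 (a joint): Flip cap of tube2, a disc 44 mm across and 6 mm thick with a thumb tab away from the hinge. 0 = shut flat on the rim, 1.5 = standing upright; stays where it is left (stiff hinge).
- tube3: Grit tube standing loose but snug in a square pocket of the rack (walls to 70 mm above the bench): square foot 40 x 40 x 50 mm, round above, diameter 40 mm, 96 mm high, 0.35 kg; origin at the centre of its foot (18 mm above the bench), so its rim is at 114 mm. Its cap hinges on the tube's -x side, 21 mm from the tube's axis at rim height. Not every start has it.
- cap3 (a joint): Flip cap of tube3, a disc 44 mm across and 6 mm thick with a thumb tab away from the hinge. 0 = shut flat on the rim, 1.5 = standing upright; stays where it is left (stiff hinge).
- tube4: Grit tube standing loose but snug in a square pocket of the rack (walls to 70 mm above the bench): square foot 40 x 40 x 50 mm, round above, diameter 40 mm, 96 mm high, 0.35 kg; origin at the centre of its foot (18 mm above the bench), so its rim is at 114 mm. Its cap hinges on the tube's -x side, 21 mm from the tube's axis at rim height. Not every start has it.
- cap4 (a joint): Flip cap of tube4, a disc 44 mm across and 6 mm thick with a thumb tab away from the hinge. 0 = shut flat on the rim, 1.5 = standing upright; stays where it is left (stiff hinge).
Things that resemble listed ones, but are neither listed nor needed, are in the scene too. What is shaped like the block but purple is not meant.

How it is judged:
On the way, in this order (a step that is already met when the one before it is completed fails the run):
1. with the switch still off, every cap is shut and the knob's white pointer is at the red mark (value of joint each of cap1, cap2, cap3, cap4 below 0.1 rad and angle between the x axis of knob_mark and the x axis of dial_mark, either way round below 0.1 rad and horizontal distance between knob_mark and dial_mark below 0.03 m and value of joint switch below 0.25 rad), for 0.3 s.
2. the extraction is switched on (value of joint each of cap1, cap2, cap3, cap4 below 0.1 rad and angle between the x axis of knob_mark and the x axis of dial_mark, either way round below 0.1 rad and horizontal distance between knob_mark and dial_mark below 0.03 m and value of joint switch above 0.75 rad), for 0.2 s.
3. the block is pressed flat on the stone with 4 to 20 N at the yellow-stop end, with the extraction on (all of step 2 and contact force between block and offcut between 4 and 20 N and angle between block's own z axis and vertical below 0.12 rad and x of block in the frame of stone_yellow between -0.02 and 0.02 m and y of block in the frame of stone_yellow above -0.012 m), for 0.1 s.
4. the block is pressed flat on the stone with 4 to 20 N at the first quarter, with the extraction on (all of step 2 and contact force between block and offcut between 4 and 20 N and angle between block's own z axis and vertical below 0.12 rad and x of block in the frame of stone_mid between -0.02 and 0.02 m and y of block in the frame of stone_mid between 0.02 and 0.05 m), for 0.1 s.
5. the block is pressed flat on the stone with 4 to 20 N at the middle, with the extraction on (all of step 2 and contact force between block and offcut between 4 and 20 N and angle between block's own z axis and vertical below 0.12 rad and x of block in the frame of stone_mid between -0.02 and 0.02 m and y of block in the frame of stone_mid between -0.015 and 0.015 m), for 0.1 s.
6. the block is pressed flat on the stone with 4 to 20 N at the third quarter, with the extraction on (all of step 2 and contact force between block and offcut between 4 and 20 N and angle between block's own z axis and vertical below 0.12 rad and x of block in the frame of stone_mid between -0.02 and 0.02 m and y of block in the frame of stone_mid between -0.05 and -0.02 m), for 0.1 s.
7. the block is pressed flat on the stone with 4 to 20 N at the dark-stop end, with the extraction on (all of step 2 and contact force between block and offcut between 4 and 20 N and angle between block's own z axis and vertical below 0.12 rad and x of block in the frame of stone_dark between -0.02 and 0.02 m and y of block in the frame of stone_dark below 0.012 m), for 0.1 s.
8. the block is pressed flat on the stone with 4 to 20 N at the middle again, on the way back, with the extraction on (all of step 5), for 0.1 s.
9. the block is pressed flat on the stone with 4 to 20 N at the yellow-stop end again, with the extraction on (all of step 3), for 0.1 s.
10. the block is off the stone and the extraction is switched off (value of joint switch below 0.25 rad and contact force between block and offcut below 0.1 N), for 0.2 s.
At the end, for the whole second after the job is handed in: Switch off (below 0.25), all caps shut (below 0.1 rad), tubes upright in the rack, knob pointer within 0.1 rad of the red mark, block upright and at rest on the mat, within 35 mm of its centre and 0.35 rad of square (all of step 1 and horizontal distance between block and mat below 0.035 m and angle between the x axis of block and the x axis of mat, either way round below 0.35 rad and height (world z) of block below 0.006 m and angle between block's own z axis and vertical below 0.1 rad and linear speed of block below 0.02 m/s and angle between each of tube1, tube2, tube3, tube4's own z axis and vertical below 0.2 rad and height (world z) of each of tube1, tube2, tube3, tube4 below 0.03 m); the robot touches nothing.
It fails at once if the cup_wheel is moved more than 25 mm (distance of cup_wheel from where it was at the start of the episode above 0.025 m).
It fails at once if the level is moved more than 25 mm (distance of level from where it was at the start of the episode above 0.025 m).
It fails at once if the handpiece is moved more than 25 mm (distance of handpiece from where it was at the start of the episode above 0.025 m).
Of tube1, tube2, tube3, tube4 only 2 to 4 are there at a start; the rules pass over those that are not, and their reading is None.
At some moment in a run one of block may be knocked a few centimetres aside while the robot is not near it.
Once in a run the grip may slacken for a moment while it holds something.
It also fails if it takes over 208 s, if anything falls off the work surface, if the arm or the gripper's body presses on something with over 40 N, if the wrist force passes 120 N, or if a joint passes its speed limit or range.

## Working session

There is one attempt and no reset: what is moved stays moved. The work goes in short steps, Python scripts to look and compute and a tool call to move; the robot and the scene stay as the last step left them, time stands still between calls to the robot, and variables do not carry over. Pictures are saved under pics/ and viewed, and the job is handed in when it is done.

Besides the shell and the picture viewer there is one more tool, called in YAML: its name, and indented under it one key for each argument. arm_command: Moves the arm, as the interface text tells. Its arguments: {"type":"object","properties":{"plan":{"type":"array"},"fingers":{"type":"number"},"force":{"type":"number"}},"required":["plan"]}

```bash
mkdir -p pics; cat > h.py <<'E'
import numpy as np, cv2
from rig import get_obs, camera, pinch_z
def snap(name, fn):
    c=camera(name); cv2.imwrite('pics/'+fn, cv2.cvtColor(c['pixels'],cv2.COLOR_RGB2BGR)); 
    np.savez('pics/'+fn[:-4]+'.npz',**{k:np.array(v) for k,v in c.items()}); return c
def load(fn): return dict(np.load('pics/'+fn+'.npz'))
def ray(c,u,v,z):
    K=np.array(c['camera_matrix']);R=np.array(c['R']);t=np.array(c['t'])
    o=-R.T@t; d=R.T@np.linalg.solve(K,[u,v,1.0]); s=(z-o[2])/d[2]; return o+s*d
def proj(c,X):
    K=np.array(c['camera_matrix']);p=K@(np.array(c['R'])@np.array(X)+np.array(c['t']));return p[:2]/p[2]
E
python3 - <<'E'
from h import *
for n in ['scene','top','wrist']:
    c=snap(n,n+'0.png'); print(n,np.round(-np.array(c['R']).T@c['t'],3), np.round(c['camera_matrix'],1).tolist())
o=get_obs(); print(o, pinch_z)
E
```

```text
scene [1.047 0.977 0.839] [[392.2, 0.0, 325.6], [0.0, 392.2, 204.0], [0.0, 0.0, 1.0]]
top [ 0.456 -0.005  1.318] [[452.6, 0.0, 317.8], [0.0, 452.6, 199.3], [0.0, 0.0, 1.0]]
wrist [ 0.225 -0.589  0.383] [[309.6, 0.0, 322.3], [0.0, 309.6, 203.2], [0.0, 0.0, 1.0]]
{'time': 0.15, 'q': array([-1.51148755e+00,  5.28257008e-01,  1.43360625e+00, -4.07441737e-05,
        1.18140573e+00, -1.78513057e-01]), 'joint_velocities': array([ 3.57247677e-06, -2.76934606e-03, -1.34470800e-03,  1.28874754e-03,
       -4.50951946e-04,  1.97028536e-04]), 'joint_torque': array([ 8.67148046e-04, -4.40428376e+01, -1.76843011e+01,  6.33660215e-02,
        5.52249898e-02, -9.82281426e-05]), 'position': array([ 0.14721234, -0.60677923,  0.18939434]), 'tool_rot': array([-0.08386811,  0.70270501, -0.70152018,  0.08391212]), 'ft_force': array([-0.59020284, -1.25783571,  0.01831097]), 'moment': array([-0.00028159, -0.01222217, -0.01895249]), 'grip_width': 0.08676176104659941} 0.0187
```

View pics/top0.png

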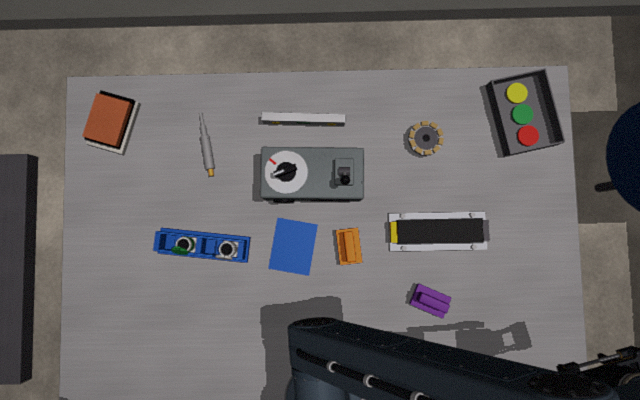

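View pics/scene0.png

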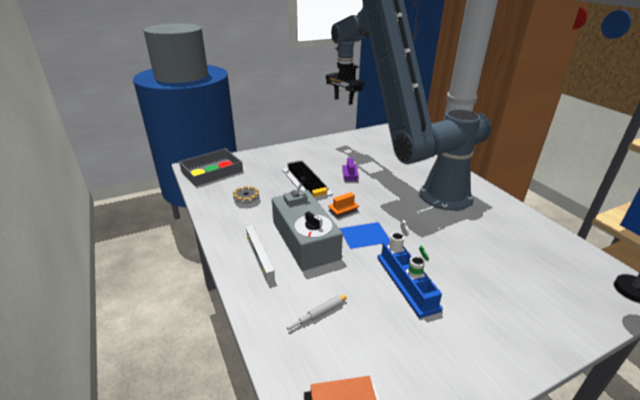

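View pics/wrist0.png

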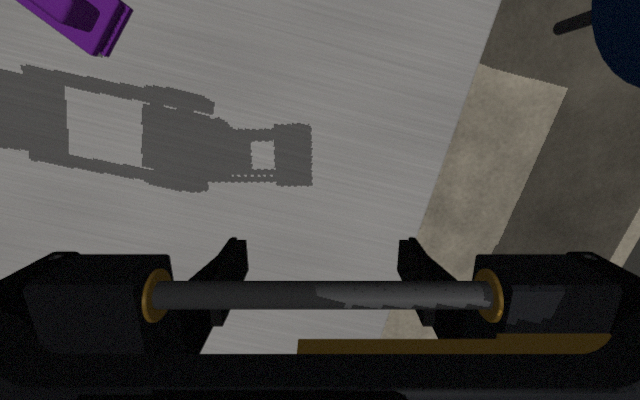

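Top view (up = +x, left = +y): orange block near (348,246). The things that could be taken for it are the purple block (430,300) and the orange stack (110,120), and neither fits the description. The mat is at (293,246), the stone at (437,231) with its yellow end on the left, the housing at (312,174), and two tubes at (184,245) and (228,249). I'll check close crops next.

```bash
python3 - <<'E'
from h import *
t=cv2.imread('pics/top0.png'); s=cv2.imread('pics/scene0.png')
a=cv2.resize(t[135:285,145:375],None,fx=3.4,fy=3.4,interpolation=cv2.INTER_CUBIC); cv2.imwrite('pics/cropA.png',a)
a=cv2.resize(s[170:320,265:445],None,fx=4,fy=4,interpolation=cv2.INTER_CUBIC); cv2.imwrite('pics/cropB.png',a)
E
```

```text
(no output)
```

View pics/cropA.png

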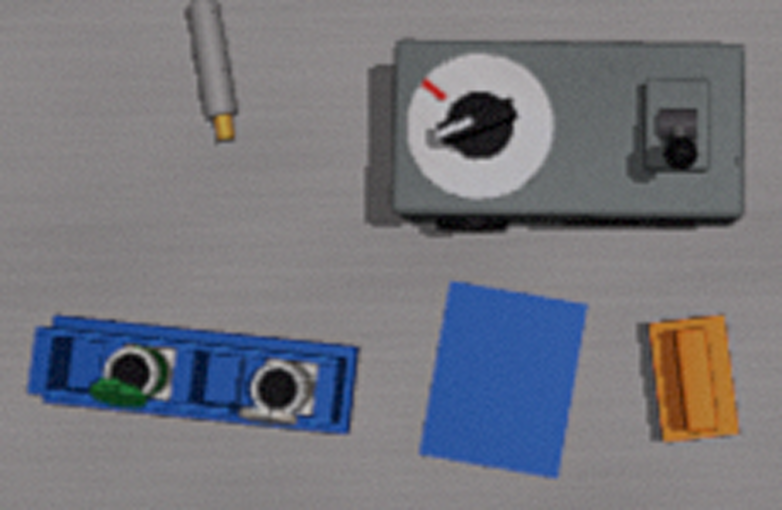

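View pics/cropB.png

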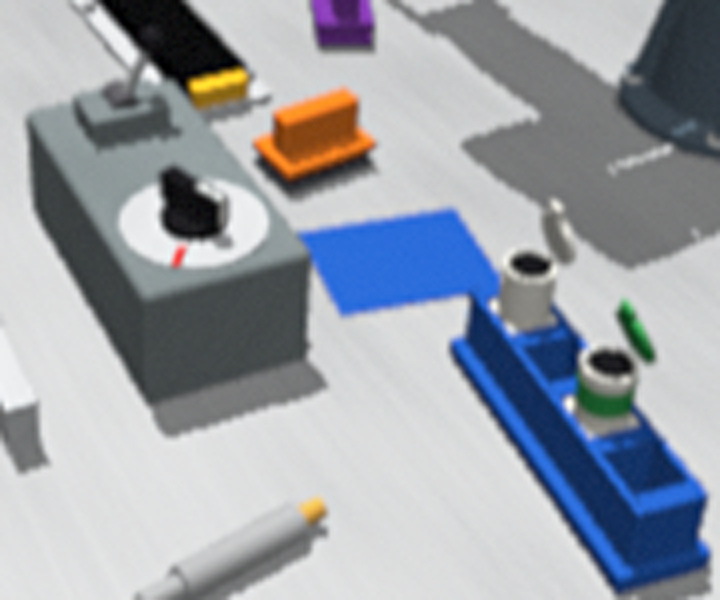

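```bash
cat > meas.py <<'E'
from h import *
def mask(c,f):
    p=c['pixels'].astype(int); r,g,b=p[...,0],p[...,1],p[...,2]; return f(r,g,b).astype(np.uint8)
def rect(c,m,z,box=None):
    if box is not None:
        k=np.zeros_like(m);u0,v0,u1,v1=box;k[v0:v1,u0:u1]=1;m=m*k
    n,l,st,ce=cv2.connectedComponentsWithStats(m)
    i=1+np.argmax(st[1:,4]); cs,_=cv2.findContours((l==i).astype(np.uint8),cv2.RETR_EXTERNAL,cv2.CHAIN_APPROX_NONE)
    pts=np.array([ray(c,u,v,z)[:2] for u,v in cs[0][:,0]])
    (cx,cy),(w,h),a=cv2.minAreaRect((pts*1000).astype(np.float32))
    return np.round([cx,cy,w,h,a],1),st[i],np.round(ce[i],1)
E
python3 - <<'E'
from meas import *
c=load('top0')
P=lambda u,v,z:np.round(ray(c,u,v,z)[:2]*1000,1)
print('mat',rect(c,mask(c,lambda r,g,b:(b>120)&(r<80)),.001,(262,210,325,285)))
print('blockbase',rect(c,mask(c,lambda r,g,b:(r>120)&(b<90)&(g<r*.85)),.03,(325,220,370,275)))
print('stone',rect(c,mask(c,lambda r,g,b:(r<50)&(g<50)&(b<50)),.04,(395,212,485,250)))
print('yellow',rect(c,mask(c,lambda r,g,b:(r>130)&(b<80)),.034,(380,212,405,250)))
print('housing',rect(c,mask(c,lambda r,g,b:(abs(r-g)<40)&(g>=r+3)&(g<130)&(g>60)),.11,(250,140,370,206)))
print('dial',rect(c,mask(c,lambda r,g,b:(r>150)&(g>150)),.11,(262,148,310,197)))
print('red',rect(c,mask(c,lambda r,g,b:(r>130)&(g<110)&(b<110)),.11,(262,148,310,197)))
K=lambda x,y:(x/3.4+145,y/3.4+135)
for n,x,y,z in [('green rim',132,371,.114),('white rim',279,387,.114),('dialc',480,126,.11),('red',433,90,.11),('ptr',435,137,.14),('barblackend',514,108,.148),('ball',681,150,.165),('rackBL',28,392,.07),('rackBR',350,430,.01),('rackTR',358,346,.07),('rackTL',40,330,.07)]:
    print(n,P(*K(x,y),z))
E
```

```text
mat (array([426.3,  76.7, 118.1, 148.9,  79. ]), array([ 269,  218,   49,   57, 2104], dtype=int32), array([292.7, 246.1]))
blockbase (array([423.8, -83.5,  99.2,  63.7,   5.8]), array([336, 228,  26,  37, 754], dtype=int32), array([348.9, 246. ]))
stone (array([ 461.6, -339.6,  241.7,   65.9,   89.7]), array([ 397,  219,   87,   25, 2003], dtype=int32), array([439.8, 230.8]))
yellow (array([ 460.7, -210.8,   14.1,   56.4,   88.1]), array([391, 222,   6,  21, 113], dtype=int32), array([393.3, 232.3]))
housing (array([624.9,  16.1, 277.5, 137.6,  87.9]), array([ 260,  147,  104,   52, 2884], dtype=int32), array([321.2, 172.4]))
dial (array([628.7,  84.9, 113.2, 111.2,  88.8]), array([265, 151,  43,  42, 985], dtype=int32), array([286.6, 171.9]))
red (array([657.8, 122.2,  19.5,   5.9,  50. ]), array([269, 158,   7,   7,  19], dtype=int32), array([272., 161.]))
green rim [439.6 358.4]
white rim [424.9 243.7]
dialc [627.   84.4]
red [656.5 121.2]
ptr [614.9 117. ]
barblackend [634.9  55.3]
ball [597.7 -71. ]
rackBL [423.8 455.8]
rackBR [384.9 205.4]
rackTR [455.4 188.7]
rackTL [473.6 446.5]
```

```bash
cat >> h.py <<'E'
from scipy.spatial.transform import Rotation as Ro
def st():
    o=get_obs(); A=Ro.from_quat(o['tool_rot']).as_matrix()
    jz=np.degrees(np.arctan2(A[1,2],A[0,2])); 
    print('t',round(o['time'],2),'p',np.round(o['position']*1000,1),'jaw',round(jz,1),'ydown',np.round(A[:,1],2),'F',np.round(o['ft_force'],1),'M',np.round(o['moment'],2),'w',round(o['grip_width']*1000,1),'q1,q6',np.round(o['q'][[0,5]],2)); return o
E
python3 -c "
from h import *
st()
c=load('scene0'); T=load('top0')
# two-view check of green cap, ball
def tri(p,q):
    import numpy as np
    Ps=[np.array(k['camera_matrix'])@np.c_[k['R'],k['t']] for k in (c,T)]
    X=cv2.triangulatePoints(Ps[0],Ps[1],np.array(p,float).reshape(2,1),np.array(q,float).reshape(2,1)); return np.round(1000*X[:3,0]/X[3,0],1)
S=lambda x,y:(x/4+265,y/4+170)
K=lambda x,y:(x/3.4+145,y/3.4+135)
print('green rim',tri(S(609,360),K(132,371)))
print('white rim',tri(S(531,263),K(279,387)))
print('green cap',tri(S(636,330),K(118,392)))
print('white cap',tri(S(560,228),K(268,415)))
print('ball',tri(S(150,32),K(681,150)))
print('ptr',tri(S(218,205),K(435,137)))
"

```

```text
t 0.15 p [ 147.2 -606.8  189.4] jaw -76.4 ydown [-0.  0. -1.] F [-0.6 -1.3  0. ] M [-0.   -0.01 -0.02] w 86.8 q1,q6 [-1.51 -0.18]
green rim [438.8 359.9 110.8]
white rim [423.7 245.3 110. ]
green cap [423.2 363.4 135. ]
white cap [403.4 248.  138.2]
ball [594.7 -69.6 188.7]
ptr [617.4 115.8 139. ]
```

arm_command:
  plan:
    - [[6, 4, 2], -2]
    - [[8, 8, 2.5], -4.2]
    - [[8, 10, 2.5], -4.2]
    - [[8, 10, 2.5], -4.2]
    - [[8, 10, 2.5], -4.2]
  fingers: -1
  force: 20

```text
time: 0.65
position: [0.3041, -0.4203, 0.2392]
tool_rot: [0.046, 0.706, -0.705, -0.046]
ft_force: [0.2, -0.5, -0.9]
grip_width: 0.0548
```

arm_command:
  plan:
    - [[3, 8, 0.5], 0]
    - [[4, 14, 0.5], 0]
    - [[4, 18, 0.5], 0]
    - [[4, 18, 0.5], 0]
    - [[4, 18, 0.5], 0]

```text
time: 1.15
position: [0.3627, -0.1781, 0.2469]
tool_rot: [0.046, 0.706, -0.706, -0.046]
ft_force: [0.8, 0.6, -0.1]
grip_width: 0.015
```

arm_command:
  plan:
    - [[2, 4, 0], 0]
    - [[2, 8, 0], 0]
    - [[2, 10, 0], 0]
    - [[2, 10, 0], 0]
    - [[2, 10, 0], 0]

```text
time: 1.65
position: [0.4117, 0.0648, 0.247]
tool_rot: [-0.046, -0.706, 0.706, 0.045]
ft_force: [0.9, -0.8, -0.3]
grip_width: 0.0003
```

```bash
python3 -c "
from h import *
st()"
```

```text
t 1.65 p [411.7  64.8 247. ] jaw -97.4 ydown [ 0. -0. -1.] F [ 0.9 -0.8 -0.3] M [-0.   -0.03 -0.03] w 0.3 q1,q6 [-0.11  1.59]
```

arm_command:
  plan:
    - [[-0.5, 4, 0], 0]
    - [[-1.5, 7.4, 0], 0]
    - [[-1.5, 7.4, 0], 0]
    - [[-1.5, 7.4, 0], 0]
    - [[-1.5, 7.4, 0], 0]

```text
time: 2.15
position: [0.3727, 0.2516, 0.2469]
tool_rot: [0.043, 0.706, -0.705, -0.043]
ft_force: [0.4, -0.4, 0.1]
grip_width: 0.0005
```

```bash
python3 -c "
from h import *
st(); snap('wrist','w1.png'); snap('scene','s1.png'); st()"
```

```text
t 2.15 p [372.7 251.6 246.9] jaw -97.0 ydown [-0.  0. -1.] F [ 0.4 -0.4  0.1] M [0.04 0.   0.01] w 0.5 q1,q6 [0.34 2.04]
t 2.25 p [373.8 248.2 246.7] jaw -97.2 ydown [-0. -0. -1.] F [-0.2 -0.9 -0.5] M [0.02 0.04 0.  ] w 0.3 q1,q6 [0.34 2.03]
```

View pics/w1.png

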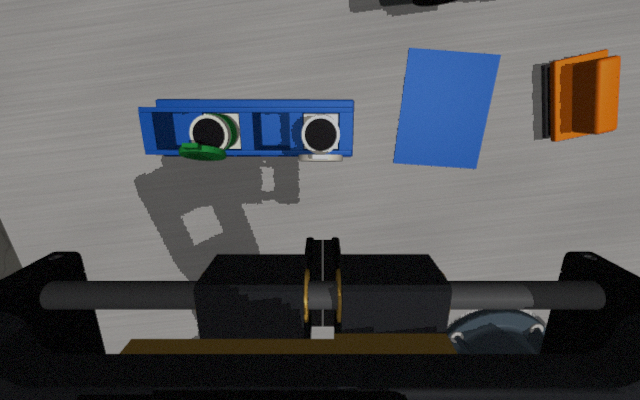

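View pics/s1.png

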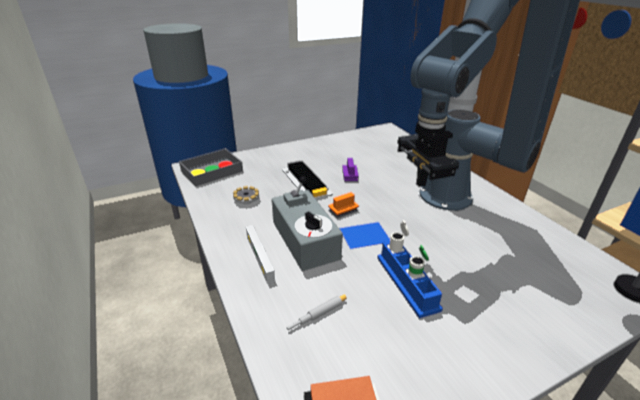

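arm_command:
  plan:
    - [[0, 0, -1.9], 0]
    - [[0, 0, -3.8], 0]
    - [[0, 0, -4.1], 0]
    - [[0, 0, -4.1], 0]

```text
time: 2.65
position: [0.3739, 0.2463, 0.1436]
tool_rot: [-0.045, -0.705, 0.706, 0.048]
ft_force: [-0.4, 0.4, 0.3]
grip_width: 0.0007
```

arm_command:
  plan:
    - [[0.3, 0, 0], 0]
    - [[0.6, 0, 0], 0]
    - [[0.9, 0, 0], 0]
    - [[1.2, 0, 0], 0]
    - [[1.2, 0, 0], 0]

```text
time: 3.15
position: [0.4066, 0.2481, 0.1452]
tool_rot: [0.047, 0.706, -0.705, -0.045]
ft_force: [0.0, -0.3, 0.3]
grip_width: 0.0008
```

```bash
python3 -c "
from h import *
st(); snap('wrist','w2.png'); snap('scene','s2.png')
s=cv2.imread('pics/s2.png'); cv2.imwrite('pics/s2c.png',cv2.resize(s[190:320,360:460],None,fx=4,fy=4,interpolation=2))"
```

```text
t 3.15 p [406.6 248.1 145.2] jaw -97.4 ydown [ 0.  0. -1.] F [ 0.  -0.3  0.3] M [ 0.    0.02 -0.  ] w 0.8 q1,q6 [0.31 2.01]
```

View pics/w2.png

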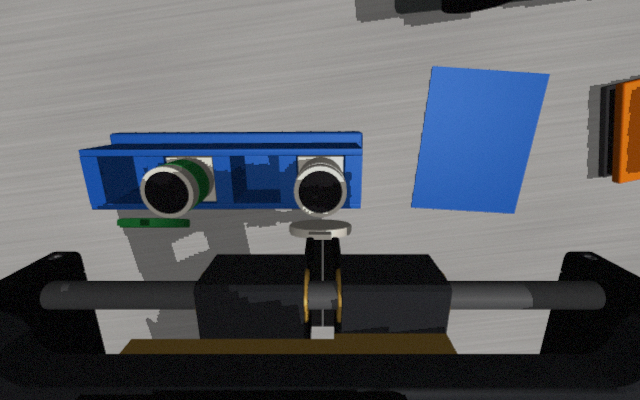

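View pics/s2c.png

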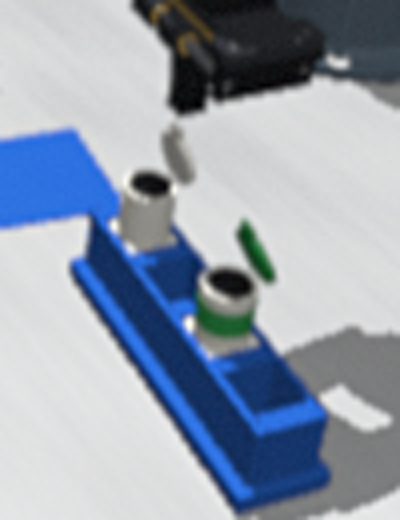

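```bash
python3 -c "
from h import *
for n in('s2','w2'):
  c=load(n)
  for X in [(.4066,.248,.145),(.404,.247,.16),(.404,.247,.114),(.42,.247,.12)]: print(n,X,proj(c,X).round(1))
print(np.array(c['R']).T@-np.array(c['t']))
"
```

```text
s2 (0.4066, 0.248, 0.145) [403.8 225.5]
s2 (0.404, 0.247, 0.16) [405. 221.]
s2 (0.404, 0.247, 0.114) [403.  233.3]
s2 (0.42, 0.247, 0.12) [398.9 233.1]
w2 (0.4066, 0.248, 0.145) [320.6 232.6]
w2 (0.404, 0.247, 0.16) [322.6 245.3]
w2 (0.404, 0.247, 0.114) [322.6 220.3]
w2 (0.42, 0.247, 0.12) [319.8 202.9]
[0.48583314 0.2364785  0.33926825]
```

```bash
python3 -c "
from h import *
c=load('s2')
for z in (.145,.16,.17,.18): print(z,ray(c,406,217,z).round(3), ray(c,411,216,z).round(3))
for n in ('w2','w1'):
  c=load(n)
  for z in (.145,.16,.17,.18): print(n,z,ray(c,322,240,z).round(3))
st()
import cv2
s=cv2.imread('pics/s2.png'); cv2.imwrite('pics/s2d.png',cv2.resize(s[190:250,370:440],None,fx=9,fy=9,interpolation=cv2.INTER_CUBIC))
"
```

```text
0.145 [0.374 0.215 0.145] [0.357 0.217 0.145]
0.16 [0.389 0.232 0.16 ] [0.372 0.234 0.16 ]
0.17 [0.399 0.243 0.17 ] [0.382 0.245 0.17 ]
0.18 [0.408 0.254 0.18 ] [0.392 0.256 0.18 ]
w2 0.145 [0.401 0.248 0.145]
w2 0.16 [0.408 0.247 0.16 ]
w2 0.17 [0.412 0.246 0.17 ]
w2 0.18 [0.416 0.246 0.18 ]
w1 0.145 [0.322 0.257 0.145]
w1 0.16 [0.329 0.256 0.16 ]
w1 0.17 [0.333 0.256 0.17 ]
w1 0.18 [0.338 0.255 0.18 ]
t 3.25 p [404.5 247.8 144.6] jaw -97.4 ydown [ 0.  0. -1.] F [-0.  -0.3  0.4] M [0.03 0.03 0.01] w 0.4 q1,q6 [0.31 2.01]
```

View pics/s2d.png

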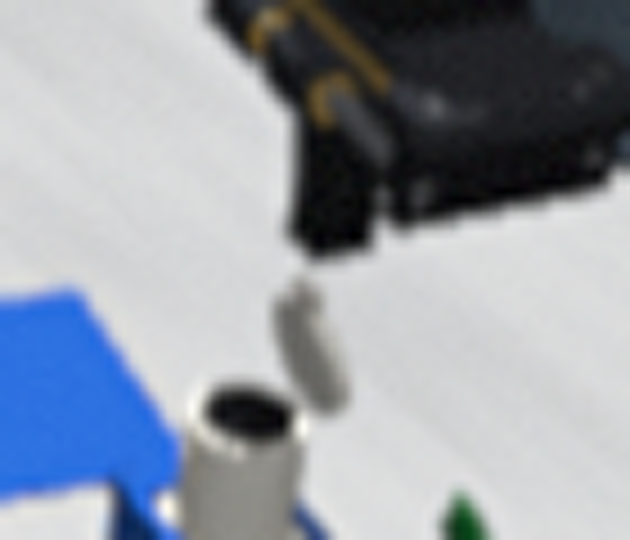

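arm_command:
  plan:
    - [[-0.7, 0, 0], 0]
    - [[-1.4, 0, 0], 0]
    - [[-1.4, 0, -0.6], 0]
    - [[-1.4, 0, -1.1], 0]
    - [[-1.4, 0, -1.1], 0]

```text
time: 3.75
position: [0.3675, 0.2473, 0.1159]
tool_rot: [-0.044, -0.705, 0.706, 0.047]
ft_force: [-0.3, 0.6, 0.1]
grip_width: 0.0005
```

```bash
python3 -c "
from h import *
st(); snap('wrist','w3.png'); snap('scene','s3.png')
s=cv2.imread('pics/s3.png'); cv2.imwrite('pics/s3c.png',cv2.resize(s[190:250,370:440],None,fx=9,fy=9,interpolation=2))"
```

```text
t 3.75 p [367.5 247.3 115.9] jaw -97.4 ydown [-0. -0. -1.] F [-0.3  0.6  0.1] M [-0.01  0.06 -0.03] w 0.5 q1,q6 [0.34 2.04]
```

View pics/s3c.png

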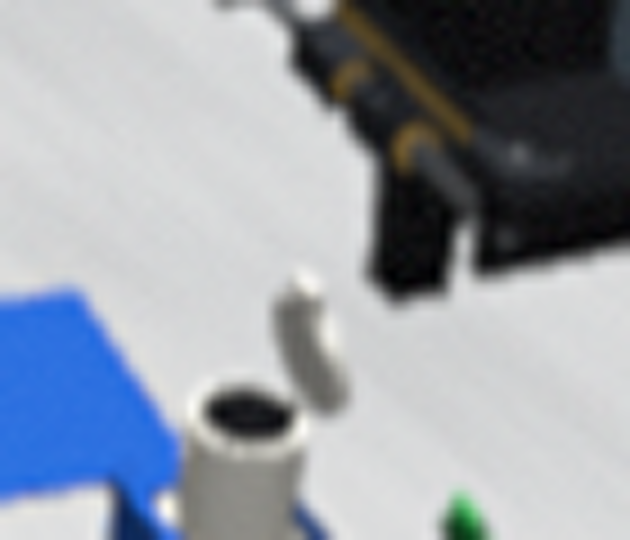

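View pics/w3.png

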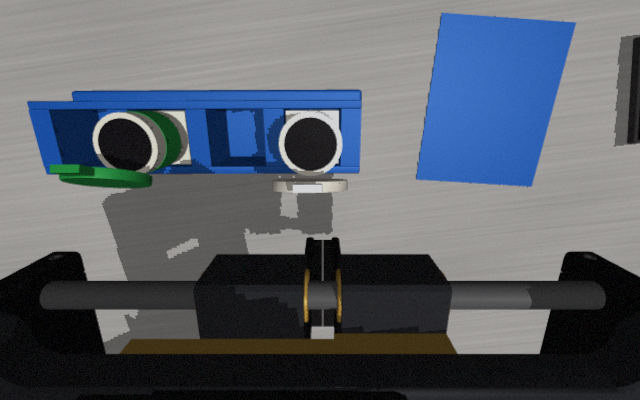

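```bash
python3 -c "
from h import *
c=load('s3')
for z in (.11,.12,.13,.14,.15): print(z,ray(c,370+395/9,190+300/9,z).round(3),proj(c,(.3675,.2473,z)).round(1))
c=load('w3')
for z in (.11,.116,.13,.14,.15): print(z,ray(c,322,239,z).round(3))
"
```

```text
0.11 [0.339 0.216 0.11 ] [412.6 231.2]
0.12 [0.348 0.226 0.12 ] [413.1 228.6]
0.13 [0.358 0.237 0.13 ] [413.6 226. ]
0.14 [0.368 0.247 0.14 ] [414.  223.4]
0.15 [0.377 0.257 0.15 ] [414.5 220.7]
0.11 [0.36  0.247 0.11 ]
0.116 [0.363 0.247 0.116]
0.13 [0.369 0.246 0.13 ]
0.14 [0.373 0.246 0.14 ]
0.15 [0.378 0.245 0.15 ]
```

arm_command:
  plan:
    - [[0.3, 0, 0], 0]
    - [[0.6, 0, 0], 0]
    - [[0.9, 0, 0], 0]
    - [[1.2, 0, 0], 0]
    - [[1.2, 0, 0], 0]

```text
time: 4.35
position: [0.4011, 0.2478, 0.1171]
tool_rot: [0.046, 0.706, -0.705, -0.045]
ft_force: [-0.1, -0.7, -0.4]
grip_width: 0.0005
```

```bash
python3 -c "
from h import *
st(); snap('wrist','w4.png'); snap('scene','s4.png')
s=cv2.imread('pics/s4.png'); cv2.imwrite('pics/s4c.png',cv2.resize(s[190:250,370:440],None,fx=9,fy=9,interpolation=2))"
```

```text
t 4.35 p [401.1 247.8 117.1] jaw -97.4 ydown [ 0.  0. -1.] F [-0.1 -0.7 -0.4] M [-0.03  0.05  0.06] w 0.5 q1,q6 [0.32 2.02]
```

View pics/s4c.png

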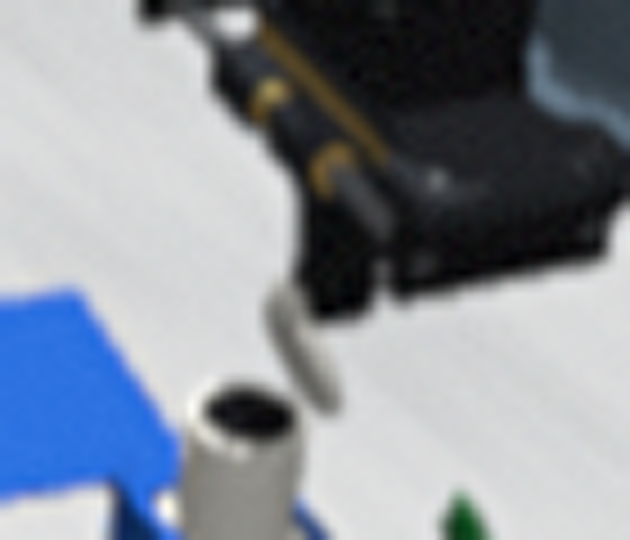

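arm_command:
  plan:
    - [[0.3, 0, 0], 0]
    - [[0.6, 0, 0], 0]
    - [[0.9, 0, 0], 0]
    - [[1.2, 0, -0.1], 0]
    - [[1.3, 0, -0.3], 0]

```text
time: 4.95
position: [0.434, 0.248, 0.1096]
tool_rot: [0.047, 0.706, -0.705, -0.045]
ft_force: [0.1, -0.5, 0.0]
grip_width: 0.0007
```

```bash
python3 -c "
from h import *
st(); snap('scene','s5.png')
s=cv2.imread('pics/s5.png'); cv2.imwrite('pics/s5c.png',cv2.resize(s[190:250,370:440],None,fx=9,fy=9,interpolation=2))"
```

```text
t 4.95 p [434.  248.  109.6] jaw -97.4 ydown [ 0.  0. -1.] F [ 0.1 -0.5  0. ] M [ 0.01 -0.02  0.01] w 0.7 q1,q6 [0.3 2. ]
```

View pics/s5c.png

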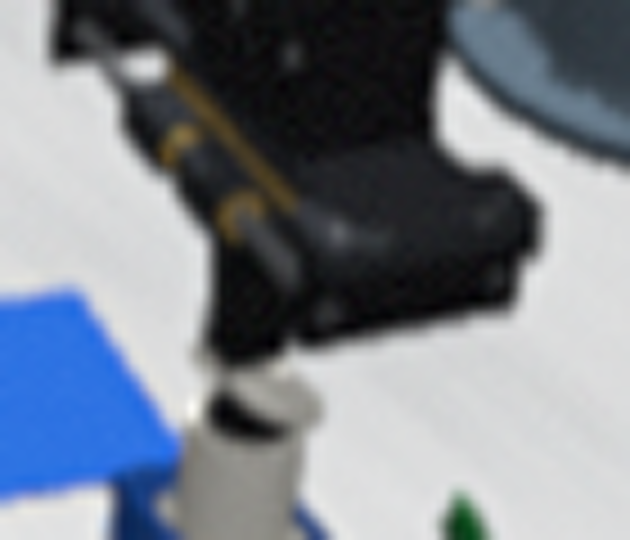

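arm_command:
  plan:
    - [[0, 0, -0.15], 0]
    - [[0, 0, -0.3], 0]
    - [[0, 0, -0.45], 0]
    - [[0, 0, -0.55], 0]

```text
time: 5.4
position: [0.4315, 0.2477, 0.0953]
tool_rot: [-0.045, -0.706, 0.706, 0.046]
ft_force: [0.6, -0.3, -0.2]
grip_width: 0.0004
```

```bash
python3 -c "
from h import *
st(); snap('scene','s6.png')
s=cv2.imread('pics/s6.png'); cv2.imwrite('pics/s6c.png',cv2.resize(s[190:250,370:440],None,fx=9,fy=9,interpolation=2))"
```

```text
t 5.4 p [431.5 247.7  95.3] jaw -97.4 ydown [-0. -0. -1.] F [ 0.6 -0.3 -0.2] M [ 0.08 -0.09 -0.05] w 0.4 q1,q6 [0.3 2. ]
```

View pics/s6c.png

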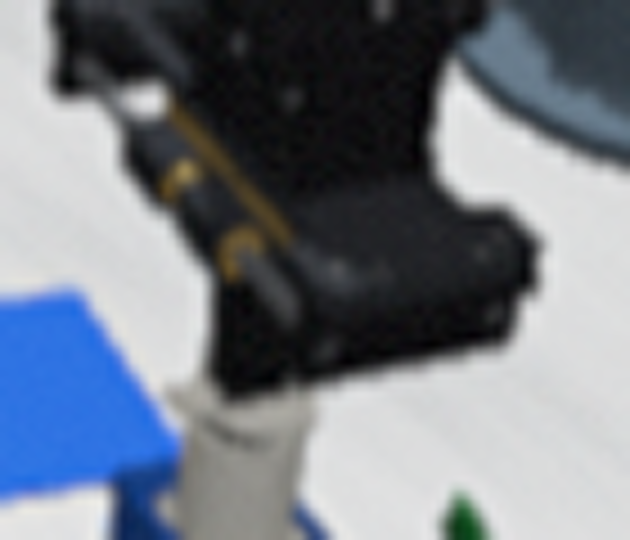

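arm_command:
  plan:
    - [[0, 0, -0.08], 0]
    - [[0, 0, -0.16], 0]
    - [[0, 0, -0.24], 0]
    - [[0, 0, -0.24], 0]

```text
time: 5.85
position: [0.4317, 0.2477, 0.0895]
tool_rot: [-0.045, -0.706, 0.706, 0.046]
ft_force: [-0.6, -0.1, -1.0]
grip_width: 0.0006
```

arm_command:
  plan:
    - [[0, 0, -0.06], 0]
    - [[0, 0, -0.12], 0]
    - [[0, 0, -0.16], 0]
    - [[0, 0, -0.16], 0]

```text
time: 6.25
position: [0.4325, 0.2479, 0.0881]
tool_rot: [0.046, 0.706, -0.705, -0.045]
ft_force: [-3.6, -2.0, 19.2]
grip_width: 0.0004
```

arm_command:
  plan:
    - [[0, 0, 1], 0]
    - [[0, 0, 2.8], 0]
    - [[-1.5, 1, 4], 0]
    - [[-2, 4.4, 4], 0]
    - [[-2, 4.4, 4], 0]

```text
time: 6.75
position: [0.3814, 0.3595, 0.1874]
tool_rot: [0.047, 0.706, -0.705, -0.045]
ft_force: [0.7, -0.1, -0.5]
grip_width: 0.0003
```

```bash
python3 -c "
from h import *
st(); snap('wrist','w7.png'); snap('scene','s7.png')
s=cv2.imread('pics/s7.png'); cv2.imwrite('pics/s7c.png',cv2.resize(s[190:280,350:440],None,fx=6,fy=6,interpolation=2))"
```

```text
t 6.75 p [381.4 359.5 187.4] jaw -97.4 ydown [ 0.  0. -1.] F [ 0.7 -0.1 -0.5] M [0.07 0.04 0.  ] w 0.3 q1,q6 [0.54 2.24]
```

View pics/s7c.png

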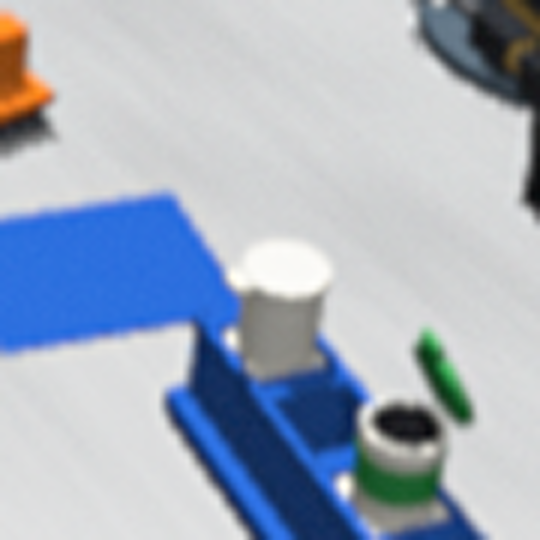

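View pics/w7.png

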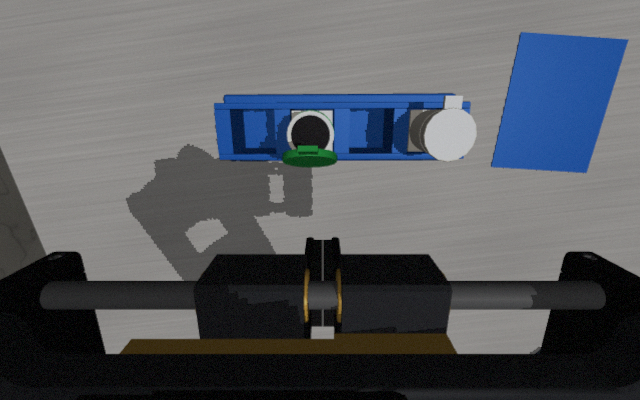

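arm_command:
  plan:
    - [[0, 0.1, -1.5], 0]
    - [[0, 0.1, -2.9], 0]
    - [[0, 0.1, -2.9], 0]
    - [[0.4, 0.1, -2.9], 0]
    - [[0.8, 0.1, -2.9], 0]

```text
time: 7.35
position: [0.4041, 0.3606, 0.1148]
tool_rot: [0.047, 0.706, -0.705, -0.045]
ft_force: [0.8, 0.9, 0.1]
grip_width: 0.0006
```

arm_command:
  plan:
    - [[0.4, 0, 0], 0]
    - [[0.7, 0, 0], 0]
    - [[1, 0, 0], 0]
    - [[1.3, 0, 0], 0]
    - [[1.5, 0, 0], 0]

```text
time: 7.85
position: [0.4402, 0.3603, 0.1134]
tool_rot: [0.046, 0.706, -0.706, -0.045]
ft_force: [-1.0, -0.0, 1.4]
grip_width: 0.0002
```

```bash
python3 -c "
from h import *
st(); snap('scene','s8.png')
s=cv2.imread('pics/s8.png'); cv2.imwrite('pics/s8c.png',cv2.resize(s[200:290,370:460],None,fx=6,fy=6,interpolation=2))"
```

```text
t 7.85 p [440.2 360.3 113.4] jaw -97.4 ydown [ 0.  0. -1.] F [-1.  -0.   1.4] M [ 0.05  0.06 -0.04] w 0.2 q1,q6 [0.49 2.19]
```

View pics/s8c.png

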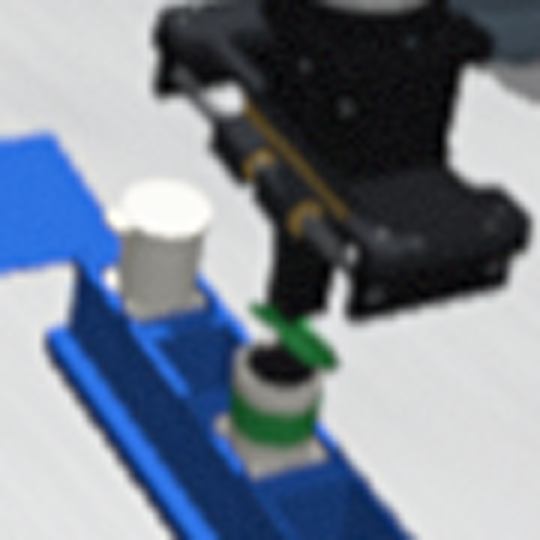

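arm_command:
  plan:
    - [[0.3, 0, -0.15], 0]
    - [[0.3, 0, -0.3], 0]
    - [[0.3, 0, -0.5], 0]
    - [[0.3, 0, -0.7], 0]
    - [[0.3, 0, -0.8], 0]

```text
time: 8.4
position: [0.4463, 0.3601, 0.0924]
tool_rot: [-0.045, -0.705, 0.706, 0.046]
ft_force: [0.1, 0.0, 1.5]
grip_width: 0.0005
```

arm_command:
  plan:
    - [[0, 0, -0.08], 0]
    - [[0, 0, -0.16], 0]
    - [[0, 0, -0.16], 0]

```text
time: 8.7
position: [0.4466, 0.3602, 0.0889]
tool_rot: [-0.045, -0.706, 0.706, 0.046]
ft_force: [0.8, -0.2, 0.5]
grip_width: 0.0006
```

arm_command:
  plan:
    - [[0, 0, -0.06], 0]
    - [[0, 0, -0.12], 0]
    - [[0, 0, -0.12], 0]

```text
time: 9.0
position: [0.4473, 0.3605, 0.0883]
tool_rot: [0.046, 0.706, -0.705, -0.045]
ft_force: [-3.0, -1.8, 12.3]
grip_width: 0.0005
```

arm_command:
  plan:
    - [[0, 0, 1.5], 0]
    - [[0, 0, 3.5], 0]
    - [[1, -2, 5.5], 1.7]
    - [[3, -3, 6], 3.4]
    - [[5, -4, 6], 5.1]
  fingers: 0.2

```text
time: 9.5
position: [0.5457, 0.2756, 0.236]
tool_rot: [-0.112, 0.698, -0.697, 0.116]
ft_force: [0.3, 1.9, -0.2]
grip_width: 0.0329
```

arm_command:
  plan:
    - [[1, -2, 0], 1.7]
    - [[2, -4, 0], 3.4]
    - [[3, -6, 0], 5.1]
    - [[4, -7, 0], 6.8]
    - [[4, -8, 0], 8.5]

```text
time: 10.0
position: [0.6476, 0.0725, 0.232]
tool_rot: [0.354, -0.611, 0.612, -0.356]
ft_force: [0.9, -0.2, -0.3]
grip_width: 0.052
```

```bash
python3 -c "
from h import *
st(); snap('scene','s9.png')
s=cv2.imread('pics/s9.png'); cv2.imwrite('pics/s9c.png',cv2.resize(s[170:290,260:440],None,fx=4,fy=4,interpolation=2))"
```

```text
t 10.0 p [647.6  72.5 232. ] jaw -29.7 ydown [ 0. -0. -1.] F [ 0.9 -0.2 -0.3] M [ 0.03 -0.08  0.01] w 52.0 q1,q6 [-0.06  0.46]
```

View pics/s9c.png

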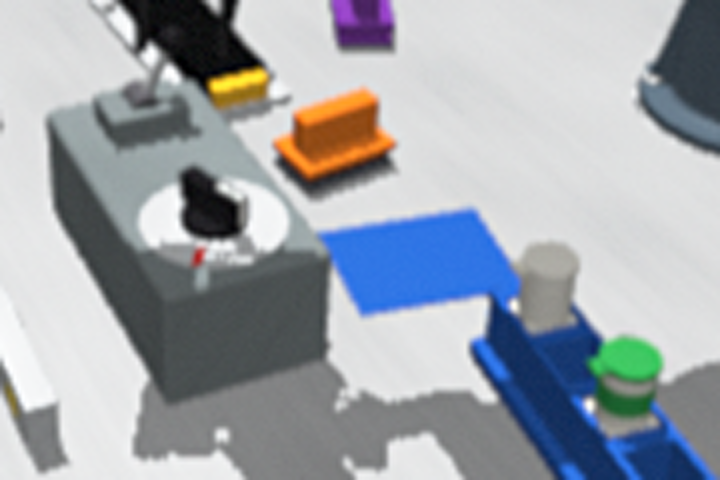

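arm_command:
  plan:
    - [[-0.5, 0.3, 0], 1.7]
    - [[-0.8, 0.5, 0], 3.4]
    - [[-0.8, 0.5, 0], 5.1]
    - [[-0.8, 0.5, 0], 6.8]
    - [[-0.8, 0.5, 0], 8.5]

```text
time: 10.55
position: [0.6239, 0.0886, 0.2321]
tool_rot: [0.553, -0.441, 0.441, -0.553]
ft_force: [1.3, -0.4, 0.4]
grip_width: 0.0522
```

```bash
python3 -c "
from h import *
st(); snap('wrist','w10.png')"
```

```text
t 10.55 p [623.9  88.6 232.1] jaw 12.9 ydown [-0.  0. -1.] F [ 1.3 -0.4  0.4] M [-0.05 -0.12  0.03] w 52.2 q1,q6 [-0.04 -0.26]
```

View pics/w10.png

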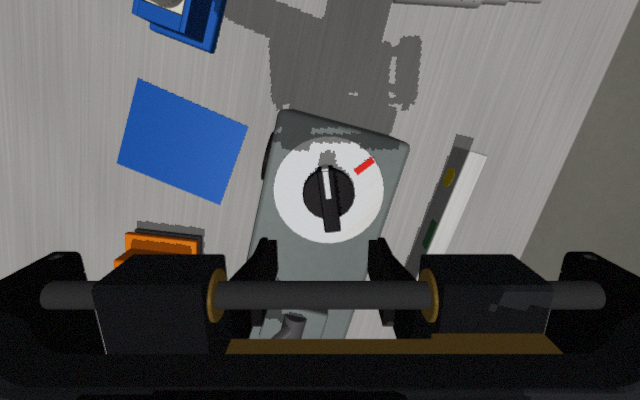

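```bash
python3 -c "
from h import *
c=load('w10')
a=ray(c,324,168,.145);b=ray(c,335,228,.145);r=ray(c,364.5,166,.11)
m=(ray(c,324,168,.148)+ray(c,335,228,.148))/2
print((a*1000).round(),(b*1000).round(),'mid',(m*1000).round(1)); d=a-b
print('bar',np.degrees(np.arctan2(d[1],d[0])), np.linalg.norm(d))
cs=[ray(c,u,v,.11) for u,v in [(273,190),(383,190),(329,138),(328,243)]]
k=(cs[0]+cs[1]+cs[2]+cs[3])/4; print('dial',[(x*1000).round(1)[:2] for x in cs],k)
for kk in (np.array([.628,.085,.11]),k):
  e=r-kk; print('red ang',np.degrees(np.arctan2(e[1],e[0])),np.linalg.norm(e))
st()
"
```

```text
[618. 115. 145.] [642.  60. 145.] mid [629.8  88.7 148. ]
bar 113.21368041078968 0.05999516367598042
dial [array([572.6,  74.3]), array([685.6, 100.1]), array([617.9, 139.8]), array([643.,  28.])] [0.62977372 0.08553198 0.11      ]
red ang 47.9151405757528 0.04767963484120711
red ang 49.10799525628248 0.046106012182945154
t 10.6 p [623.9  88.5 232.1] jaw 13.1 ydown [-0.  0. -1.] F [-0.7 -0.3 -0.4] M [ 0.01 -0.1   0.01] w 52.2 q1,q6 [-0.04 -0.26]
```

arm_command:
  plan:
    - [[0.2, -0.12, -1.5], 1.5]
    - [[0.2, -0.12, -3], 1.5]
    - [[0.2, -0.12, -3.8], 1.5]
    - [[0.2, -0.12, -4], 1.5]
    - [[0.2, -0.12, -4], 1.5]

```text
time: 11.1
position: [0.629, 0.0854, 0.1316]
tool_rot: [0.579, -0.406, 0.405, -0.579]
ft_force: [0.3, -0.3, 1.2]
grip_width: 0.0528
```

```bash
python3 -c "
from h import *
st(); snap('wrist','w11.png'); snap('scene','s11.png')
s=cv2.imread('pics/s11.png'); cv2.imwrite('pics/s11c.png',cv2.resize(s[170:270,260:360],None,fx=6,fy=6,interpolation=2))"
```

```text
t 11.1 p [629.   85.4 131.6] jaw 20.0 ydown [-0.  0. -1.] F [ 0.3 -0.3  1.2] M [ 0.01 -0.17 -0.03] w 52.8 q1,q6 [-0.04 -0.39]
```

View pics/s11c.png

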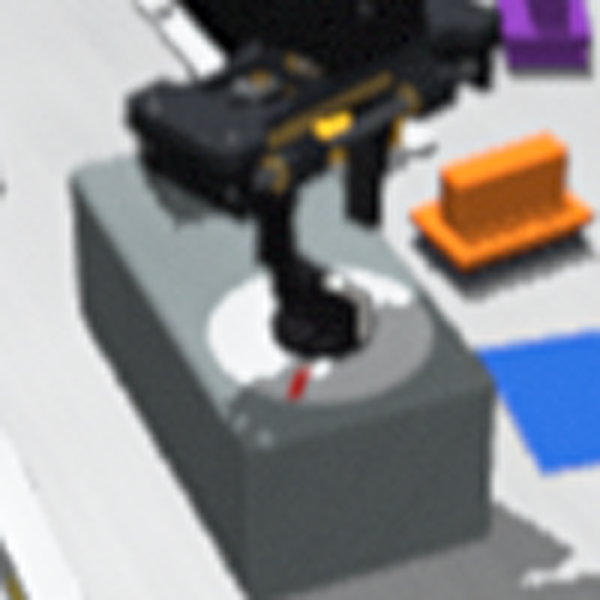

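View pics/w11.png

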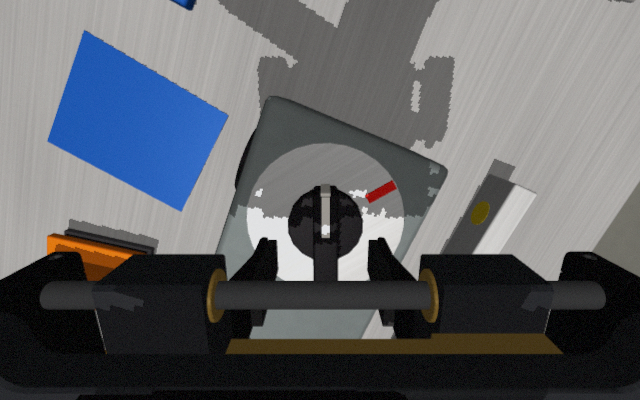

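arm_command:
  plan:
    - [[0, 0, -0.4], 0.1]
    - [[0, 0, -0.8], 0.1]
    - [[0, 0, -1.1], 0.1]
    - [[0, 0, -1.1], 0.1]

```text
time: 11.6
position: [0.6282, 0.0852, 0.1031]
tool_rot: [0.582, -0.404, 0.402, -0.581]
ft_force: [-0.4, 0.4, -0.6]
grip_width: 0.0521
```

arm_command:
  plan:
    - [[0, 0, 0], 0]
    - [[0, 0, 0], 0]
    - [[0, 0, 0], 0]
    - [[0, 0, 0], 0]
    - [[0, 0, 0], 0]
  fingers: -1
  force: 30

```text
time: 12.1
position: [0.6296, 0.0852, 0.1049]
tool_rot: [-0.581, 0.403, -0.403, 0.581]
ft_force: [-0.5, 0.1, -0.1]
grip_width: 0.0202
```

```bash
python3 -c "
from h import *
st(); snap('wrist','w12.png'); snap('scene','s12.png')
s=cv2.imread('pics/s12.png'); cv2.imwrite('pics/s12c.png',cv2.resize(s[170:270,260:360],None,fx=6,fy=6,interpolation=2))"
```

```text
t 12.1 p [629.6  85.2 104.9] jaw 20.6 ydown [ 0. -0. -1.] F [-0.5  0.1 -0.1] M [ 0.03 -0.09 -0.04] w 20.2 q1,q6 [-0.04 -0.4 ]
```

View pics/s12c.png

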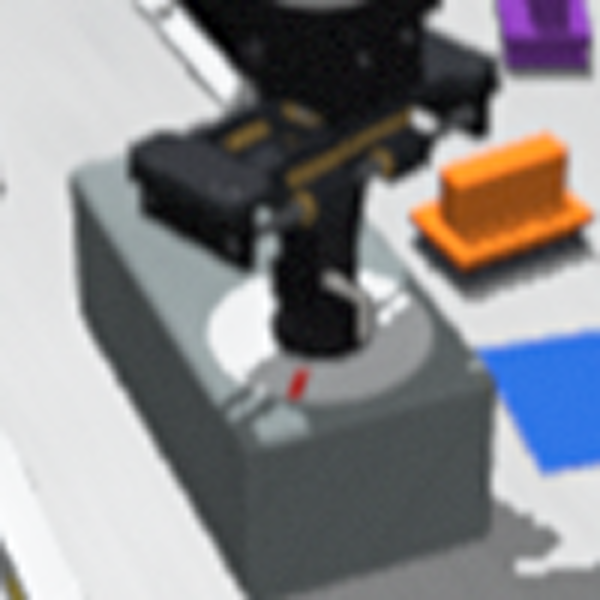

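View pics/w12.png

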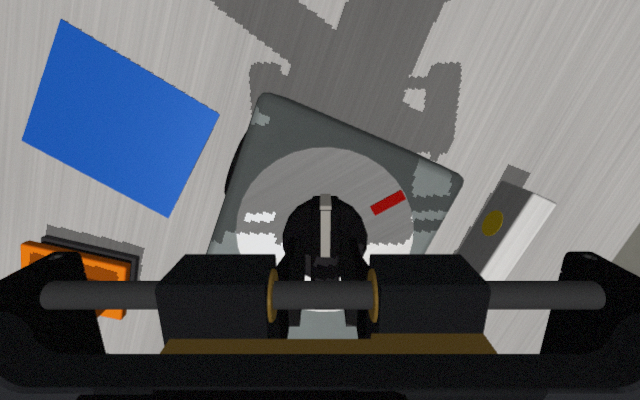

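arm_command:
  plan:
    - [[0, 0, 0], 0]
    - [[0, 0, 0], 0]
    - [[0, 0, 0], 0]
    - [[0, 0, 0], -1.5]
    - [[0, 0, 0], -3]

```text
time: 12.7
position: [0.6307, 0.0855, 0.105]
tool_rot: [-0.522, 0.476, -0.477, 0.523]
ft_force: [3.7, 1.6, -0.8]
grip_width: 0.0155
```

arm_command:
  plan:
    - [[0, 0, 0], -1.5]
    - [[0, 0, 0], -3]
    - [[0, 0, 0], -4.5]
    - [[0, 0, 0], -6]
    - [[0, 0, 0], -7.5]

```text
time: 13.2
position: [0.63, 0.0856, 0.105]
tool_rot: [0.341, -0.619, 0.619, -0.342]
ft_force: [2.5, 2.6, -0.9]
grip_width: 0.0155
```

```bash
python3 -c "
from h import *
st(); snap('wrist','w13.png'); snap('top','t13.png')"
```

```text
t 13.2 p [630.   85.6 105. ] jaw -32.2 ydown [ 0.  0. -1.] F [ 2.5  2.6 -0.9] M [ 0.44 -0.59  0.09] w 15.5 q1,q6 [-0.04  0.52]
```

View pics/w13.png

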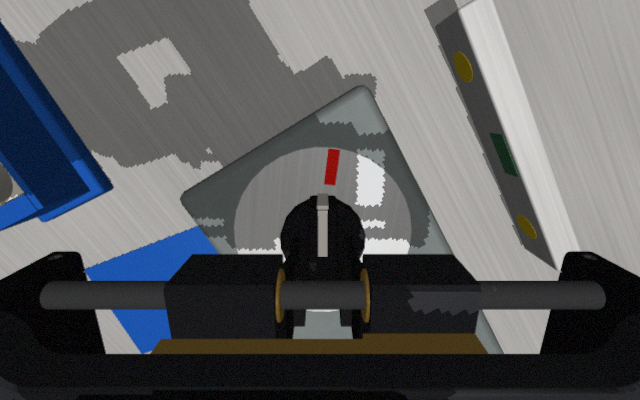

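```bash
python3 -c "
from h import *
o=st()
c=load('w13')
r=ray(c,331.5,167,.11); 
a,b=ray(c,334.5,150,.11),ray(c,328.5,184,.11); d=a-b; print('mark dir',np.degrees(np.arctan2(d[1],d[0])))
for k in ((.6285,.085),(.630,.0856)):
  e=r[:2]-k; print('red ang',np.degrees(np.arctan2(e[1],e[0])),np.linalg.norm(e))
a,b=ray(c,322.5,196,.14),ray(c,322.5,255,.14); d=a-b; print('ptr dir',np.degrees(np.arctan2(d[1],d[0])))
"
```

```text
t 13.3 p [630.   85.7 105. ] jaw -31.9 ydown [ 0.  0. -1.] F [3.4 3.3 1.3] M [ 0.5  -0.59 -0.11] w 15.5 q1,q6 [-0.04  0.52]
mark dir 48.30312261098588
red ang 49.605089907797165 0.046746787580846313
red ang 50.55774022502814 0.045324016524790754
ptr dir 57.74032484231485
```

arm_command:
  plan:
    - [[0, 0, 0], -0.8]
    - [[0, 0, 0], -1.7]
    - [[0, 0, 0], -1.7]
    - [[0, 0, 0], -1.7]

```text
time: 13.7
position: [0.6299, 0.0857, 0.105]
tool_rot: [-0.297, 0.642, -0.641, 0.298]
ft_force: [4.1, 4.4, 0.8]
grip_width: 0.0156
```

```bash
python3 -c "
from h import *
o=st()
snap('wrist','w14.png')"
```

```text
t 13.7 p [629.9  85.7 105. ] jaw -40.3 ydown [ 0.  0. -1.] F [4.1 4.4 0.8] M [ 0.67 -0.62 -0.05] w 15.6 q1,q6 [-0.04  0.66]
```

View pics/w14.png

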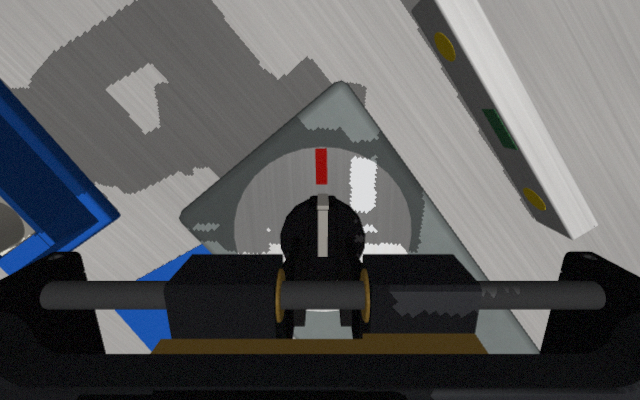

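arm_command:
  plan:
    - [[0, 0, 0], 0]
    - [[0, 0, 0], 0]
    - [[0, 0, 0], 0]
    - [[0, 0, 0], 0]
    - [[0, 0, 0], 0]
  fingers: 0

```text
time: 14.25
position: [0.629, 0.0849, 0.1045]
tool_rot: [-0.297, 0.642, -0.642, 0.296]
ft_force: [-0.0, -0.8, 0.0]
grip_width: 0.0416
```

arm_command:
  plan:
    - [[0, 0, 1.5], 0]
    - [[0, 0, 3.5], 0]
    - [[0, 0, 5.5], 0]
    - [[-2, -1.5, 6], -1.7]
    - [[-4, -3, 6], -3.4]

```text
time: 14.75
position: [0.5519, 0.0252, 0.2568]
tool_rot: [0.195, -0.678, 0.68, -0.199]
ft_force: [-0.6, -1.8, -0.2]
grip_width: 0.0433
```

arm_command:
  plan:
    - [[0, -1.5, 0], -1.7]
    - [[0, -2, 0], -3.4]
    - [[0, -2, 0], -5.1]
    - [[0, -2, 0], -6]
    - [[0, -2, 0], -6]
  fingers: -1

```text
time: 15.25
position: [0.55, -0.0246, 0.2538]
tool_rot: [0.016, -0.707, 0.707, -0.016]
ft_force: [0.0, 1.1, 0.0]
grip_width: 0.0113
```

```bash
python3 -c "
from h import *
o=st()
snap('wrist','w15.png');snap('top','t15.png');snap('scene','s15.png')
s=cv2.imread('pics/s15.png'); t=cv2.imread('pics/t15.png')
a=cv2.resize(s[170:270,260:360],None,fx=4,fy=4,interpolation=2); b=cv2.resize(t[135:235,255:355],None,fx=4,fy=4,interpolation=2)
cv2.imwrite('pics/c15.png',np.hstack([a,b]))"
```

```text
t 15.25 p [550.  -24.6 253.8] jaw -87.5 ydown [-0. -0. -1.] F [0.  1.1 0. ] M [ 0.05 -0.01  0.01] w 11.3 q1,q6 [-0.25  1.28]
```

View pics/c15.png

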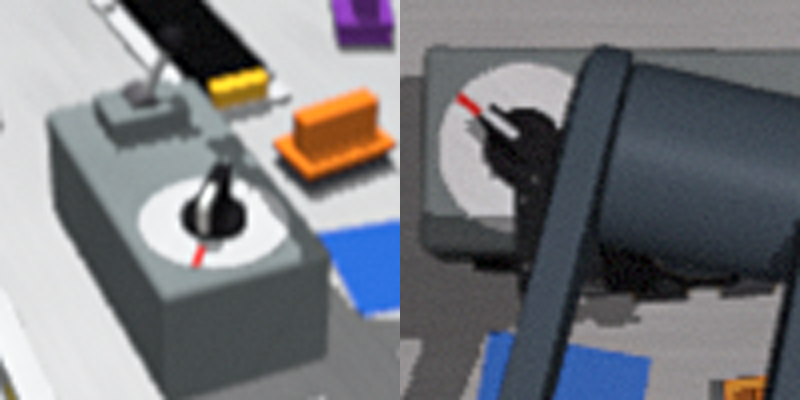

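View pics/w15.png

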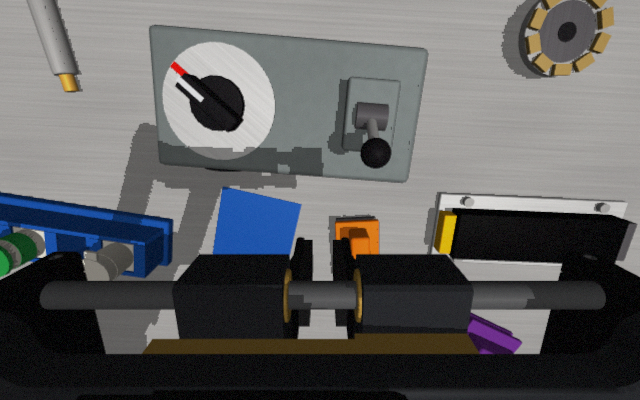

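```bash
python3 -c "
from h import *
c=load('w15')
a=cv2.imread('pics/w15.png')
cv2.imwrite('pics/w15c.png',cv2.resize(a[30:170,150:420],None,fx=2.9,fy=2.9,interpolation=2))
p=c['pixels'].astype(int); m=((p[...,0]>140)&(p[...,1]<90)&(p[...,2]<90)); m[:, :150]=0; m[120:]=0; v,u=np.nonzero(m); 
r=ray(c,u.mean(),v.mean(),.11); print(r, len(u))
for k in ((.6285,.085),(.630,.0856)):
  e=r[:2]-k; print('red ang',np.degrees(np.arctan2(e[1],e[0])),np.linalg.norm(e))
# ball
print([ray(c,376,152,z).round(3) for z in (.175,.185,.19)])
"
```

```text
[0.66154491 0.12438416 0.11      ] 99
red ang 50.001985636972215 0.051410874990592964
red ang 50.87698523315906 0.04999292299101739
[array([ 0.595, -0.071,  0.175]), array([ 0.597, -0.069,  0.185]), array([ 0.597, -0.068,  0.19 ])]
```

View pics/w15c.png

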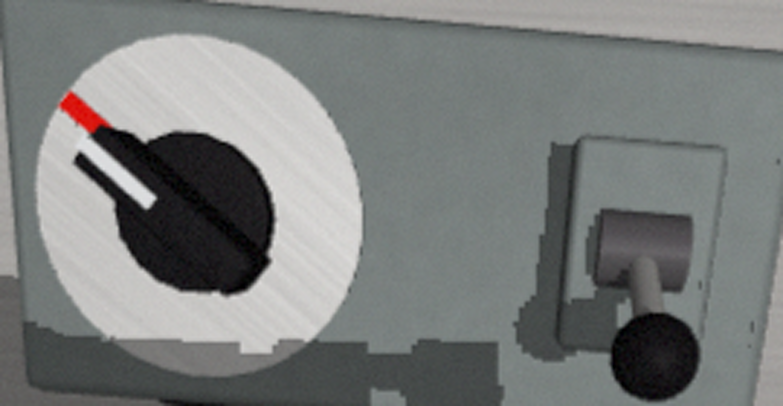

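```bash
python3 -c "
from h import *
c=load('w15')
f=lambda x,y,z:ray(c,x/2.9+150,y/2.9+30,z)
d=f(83,143,.148)-f(153,205,.148); print(np.degrees(np.arctan2(d[1],d[0])),np.linalg.norm(d))
d=f(78,160,.148)-f(215,293,.148); print(np.degrees(np.arctan2(d[1],d[0])),np.linalg.norm(d))
d=f(62,102,.11)-f(102,130,.11); print('red',np.degrees(np.arctan2(d[1],d[0])),np.linalg.norm(d))
print(f(83,143,.14), )
"
```

```text
49.57604710205212 0.026844704628307195
46.37698410023088 0.056241632073461834
red 57.14161438430278 0.015511674842902464
[0.64955803 0.11160395 0.14      ]
```

arm_command:
  plan:
    - [[0, -1.8, -0.5], 0]
    - [[0, -1.8, -2], 0]
    - [[0, -1.8, -3.8], 0]
    - [[0, -1.8, -4.15], 0]
    - [[0, -1.8, -4.15], 0]

```text
time: 15.9
position: [0.5491, -0.0686, 0.1487]
tool_rot: [-0.018, 0.707, -0.706, 0.015]
ft_force: [0.4, 0.4, 1.4]
grip_width: 0.0005
```

```bash
python3 -c "
from h import *
o=st()
snap('wrist','w16.png');snap('scene','s16.png')
s=cv2.imread('pics/s16.png')
a=cv2.resize(s[150:230,250:350],None,fx=6,fy=6,interpolation=2)
cv2.imwrite('pics/c16.png',a)"
```

```text
t 15.9 p [549.1 -68.6 148.7] jaw -87.4 ydown [-0.  0. -1.] F [0.4 0.4 1.4] M [ 0.06  0.   -0.01] w 0.5 q1,q6 [-0.33  1.2 ]
```

View pics/c16.png

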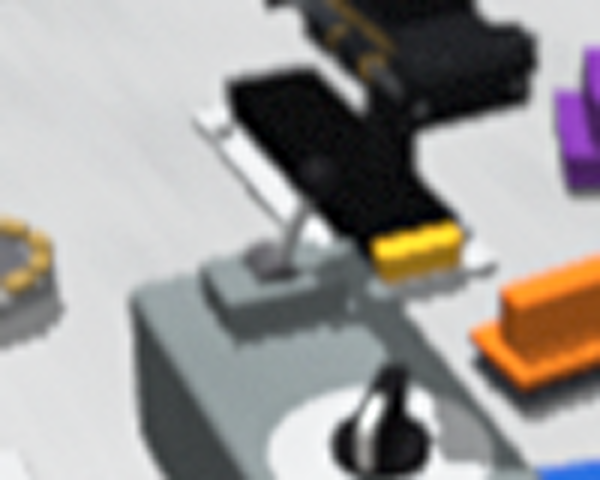

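View pics/w16.png

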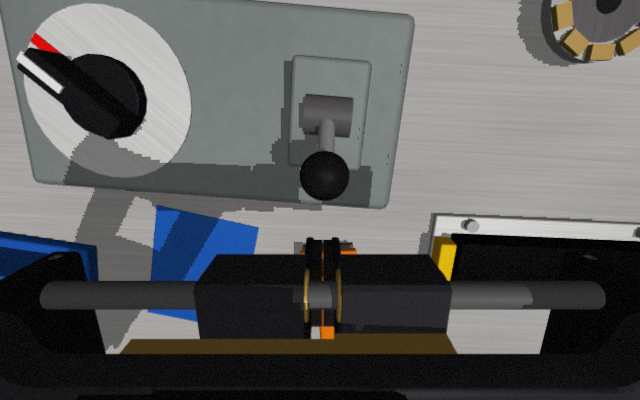

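arm_command:
  plan:
    - [[0.6, 0, 0], 0]
    - [[1.2, 0, 0], 0]
    - [[1.7, 0, 0], 0]
    - [[2.1, 0, 0], 0]
    - [[2.4, 0, 0], 0]

```text
time: 16.5
position: [0.612, -0.0695, 0.152]
tool_rot: [0.015, -0.706, 0.707, -0.017]
ft_force: [-0.6, -0.3, 0.4]
grip_width: 0.0006
```

```bash
python3 -c "
from h import *
o=st()
snap('wrist','w17.png')"
```

```text
t 16.5 p [612.  -69.5 152. ] jaw -87.4 ydown [ 0. -0. -1.] F [-0.6 -0.3  0.4] M [-0.09  0.23 -0.03] w 0.6 q1,q6 [-0.29  1.23]
```

View pics/w17.png

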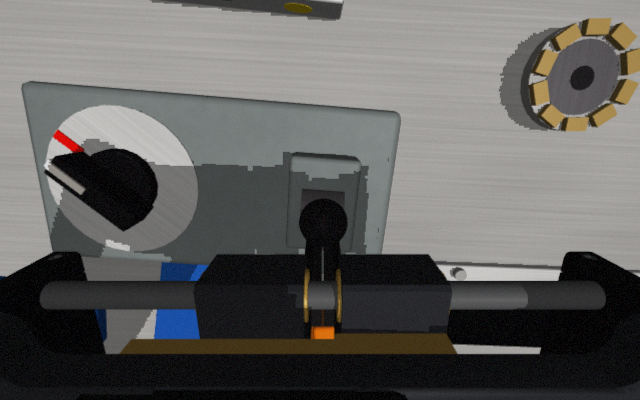

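arm_command:
  plan:
    - [[0.3, 0, 0], 0]
    - [[0.6, 0, 0], 0]
    - [[0.9, 0, 0], 0]
    - [[0.9, 0, 0], 0]

```text
time: 16.95
position: [0.6314, -0.0692, 0.1494]
tool_rot: [-0.018, 0.707, -0.707, 0.014]
ft_force: [-4.7, -1.6, 2.0]
grip_width: 0.0007
```

```bash
python3 -c "
from h import *
o=st()
snap('wrist','w18.png');snap('scene','s18.png')
s=cv2.imread('pics/s18.png')
a=cv2.resize(s[150:230,250:350],None,fx=6,fy=6,interpolation=2)
cv2.imwrite('pics/c18.png',a)"
```

```text
t 16.95 p [631.4 -69.2 149.4] jaw -87.4 ydown [-0.  0. -1.] F [-4.7 -1.6  2. ] M [-0.16  0.74 -0.04] w 0.7 q1,q6 [-0.28  1.24]
```

View pics/c18.png

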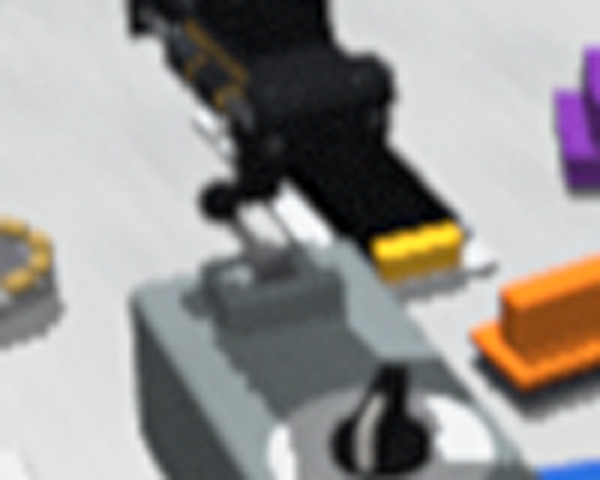

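View pics/w18.png

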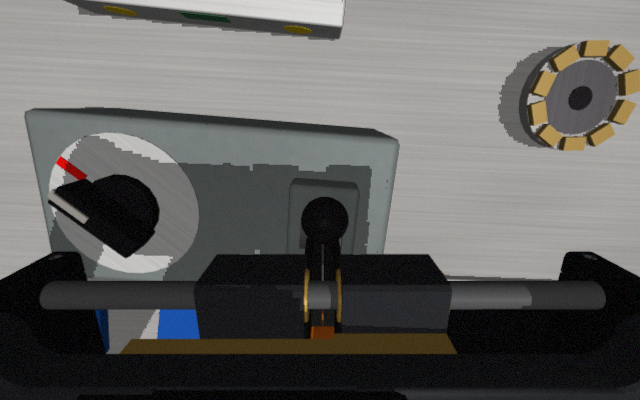

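arm_command:
  plan:
    - [[0.15, 0, 0], 0]
    - [[0.15, 0, 0], 0]
    - [[0.15, 0, 0], 0]

```text
time: 17.35
position: [0.6316, -0.0691, 0.1494]
tool_rot: [-0.02, 0.707, -0.707, 0.012]
ft_force: [-11.6, -1.3, 4.2]
grip_width: 0.0
```

arm_command:
  plan:
    - [[-1, 0, 0], 0]
    - [[-2, 0, 1], 0]
    - [[-3, 0, 3], 0]
    - [[-4, 0, 4], 0]
    - [[-4, 0, 4], 0]
  fingers: 1

```text
time: 17.85
position: [0.5379, -0.0695, 0.255]
tool_rot: [0.012, -0.706, 0.708, -0.019]
ft_force: [1.0, 0.2, -0.0]
grip_width: 0.0329
```

```bash
python3 -c "
from h import *
o=st()
snap('wrist','w19.png')
snap('top','t19.png')"
```

```text
t 17.85 p [537.9 -69.5 255. ] jaw -87.5 ydown [ 0.01 -0.   -1.  ] F [ 1.   0.2 -0. ] M [ 0.06 -0.03  0.06] w 32.9 q1,q6 [-0.34  1.19]
```

View pics/w19.png

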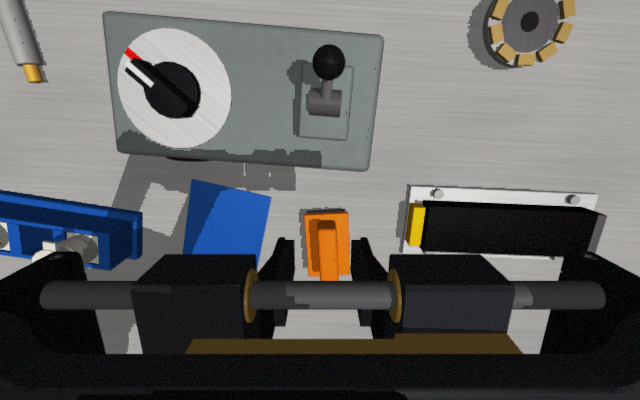

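View pics/t19.png

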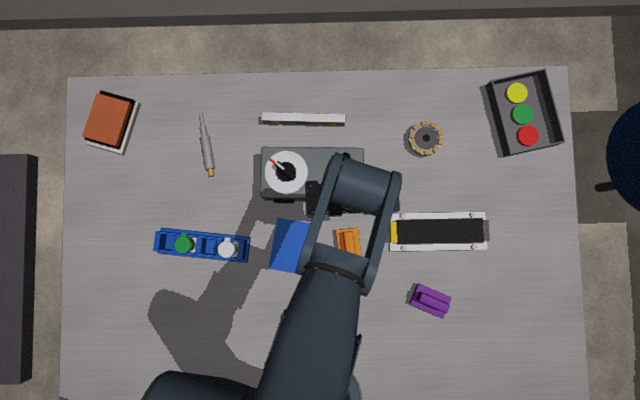

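arm_command:
  plan:
    - [[-2, 0, 0], 0.6]
    - [[-4, -0.6, -1], 0.6]
    - [[-5.6, -0.6, -1.6], 0.6]
    - [[-5.6, -0.6, -1.6], 0.6]
    - [[-5.6, -0.6, -1.6], 0.6]
  fingers: 1

```text
time: 18.45
position: [0.3955, -0.0837, 0.2084]
tool_rot: [-0.035, 0.707, -0.706, 0.033]
ft_force: [0.6, -0.6, 1.1]
grip_width: 0.0807
```

```bash
python3 -c "
from meas import *
o=st()
c=snap('wrist','w20.png')
print('base',rect(c,mask(c,lambda r,g,b:(r>120)&(b<90)&(g<r*.85)),.03,(200,50,450,245)))"
```

```text
t 18.45 p [395.5 -83.7 208.4] jaw -84.5 ydown [-0.  0. -1.] F [ 0.6 -0.6  1.1] M [-0.   -0.03 -0.03] w 80.7 q1,q6 [-0.49  0.99]
base (array([425.4, -83.9, 100. ,  63.2,   5.6]), array([ 297,  108,   55,   85, 4253], dtype=int32), array([324.7, 148.3]))
```

View pics/w20.png

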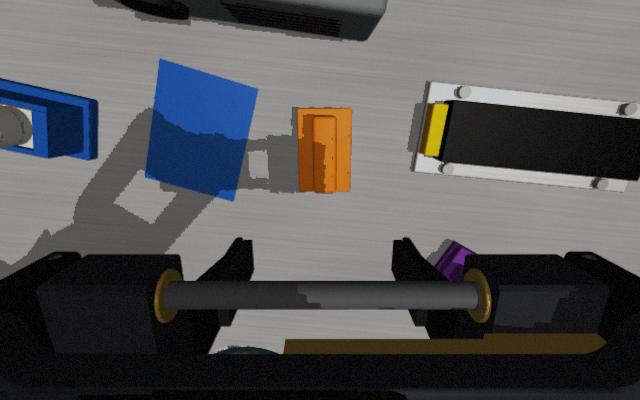

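arm_command:
  plan:
    - [[1.18, 0, -1], 0]
    - [[1.18, 0, -3], 0]
    - [[1.18, 0, -5], 0]
    - [[1.18, 0, -6.3], 0]
    - [[1.18, 0, -6.3], 0]

```text
time: 19.0
position: [0.426, -0.0837, 0.0486]
tool_rot: [-0.036, 0.707, -0.705, 0.032]
ft_force: [0.0, 0.3, 0.0]
grip_width: 0.0873
```

```bash
python3 -c "
from meas import *
o=st()
c=snap('wrist','w21.png'); snap('scene','s21.png')
s=cv2.imread('pics/s21.png')
a=cv2.resize(s[150:230,290:390],None,fx=7,fy=7,interpolation=2)
cv2.imwrite('pics/c21.png',a)"
```

```text
t 19.0 p [426.  -83.7  48.6] jaw -84.4 ydown [-0.01  0.   -1.  ] F [0.  0.3 0. ] M [ 0.04 -0.01  0.  ] w 87.3 q1,q6 [-0.45  1.02]
```

View pics/c21.png

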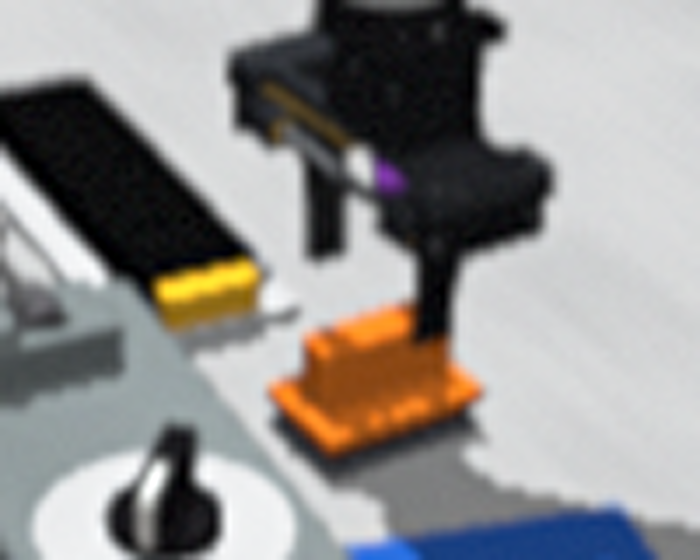

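View pics/w21.png

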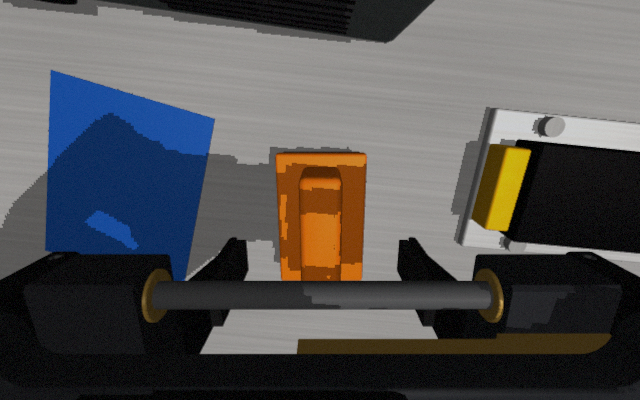

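```bash
python3 -c "
from h import *
c=load('s21')
for X in [(.431,-.035),(.421,-.132)]:
  for z in (.05,.06,.07,.08,.09): print(X,z,proj(c,(*X,z)).round(1))
"
```

```text
(0.431, -0.035) 0.05 [348.3 206.1]
(0.431, -0.035) 0.06 [348.5 203.8]
(0.431, -0.035) 0.07 [348.6 201.5]
(0.431, -0.035) 0.08 [348.7 199.1]
(0.431, -0.035) 0.09 [348.9 196.8]
(0.421, -0.132) 0.05 [338.1 192.7]
(0.421, -0.132) 0.06 [338.2 190.5]
(0.421, -0.132) 0.07 [338.3 188.2]
(0.421, -0.132) 0.08 [338.4 185.9]
(0.421, -0.132) 0.09 [338.5 183.6]
```

arm_command:
  plan:
    - [[0, 0, -0.6], 0]
    - [[0, 0, -1.1], 0]
    - [[0, 0, -1.4], 0]
    - [[0, 0, -1.4], 0]

```text
time: 19.5
position: [0.4276, -0.0848, 0.0183]
tool_rot: [0.033, -0.706, 0.707, -0.035]
ft_force: [0.1, -0.3, 0.2]
grip_width: 0.0873
```

```bash
python3 -c "
from meas import *
o=st()
snap('scene','s22.png')
s=cv2.imread('pics/s22.png')
a=cv2.resize(s[150:230,290:390],None,fx=7,fy=7,interpolation=2)
cv2.imwrite('pics/c22.png',a)"
```

```text
t 19.5 p [427.6 -84.8  18.3] jaw -84.4 ydown [ 0. -0. -1.] F [ 0.1 -0.3  0.2] M [ 0.02  0.02 -0.02] w 87.3 q1,q6 [-0.45  1.02]
```

View pics/c22.png

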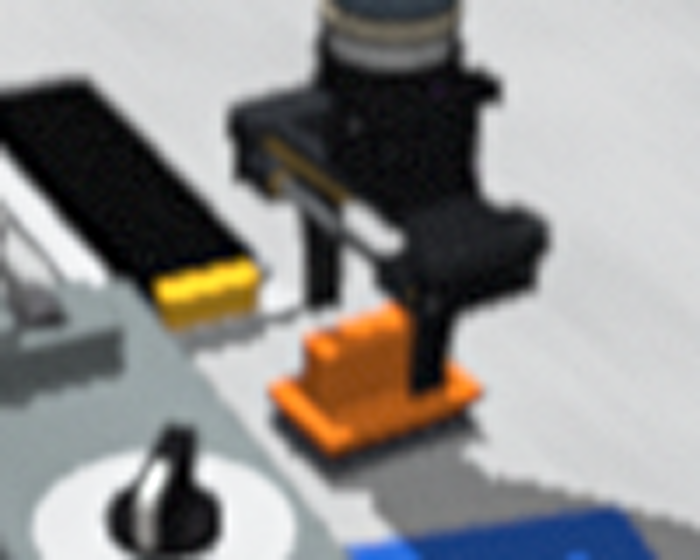

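arm_command:
  plan:
    - [[-0.05, 0.03, -0.2], 0]
    - [[-0.05, 0.03, -0.3], 0]
    - [[-0.05, 0.03, -0.3], 0]

```text
time: 19.85
position: [0.4247, -0.0834, 0.01]
tool_rot: [-0.034, 0.706, -0.706, 0.034]
ft_force: [-0.1, 0.2, -1.0]
grip_width: 0.087
```

arm_command:
  plan:
    - [[0, 0, 0], 0]
    - [[0, 0, 0], 0]
    - [[0, 0, 0], 0]
    - [[0, 0, 0], 0]
    - [[0, 0, 0], 0]
  fingers: -1
  force: 40

```text
time: 20.35
position: [0.4248, -0.0835, 0.01]
tool_rot: [-0.034, 0.706, -0.706, 0.034]
ft_force: [0.1, -0.6, 0.2]
grip_width: 0.055
```

arm_command:
  plan:
    - [[0, 0, 0], 0]
    - [[0, 0, 0], 0]
    - [[0, 0, 0], 0]
    - [[0, 0, 0], 0]
    - [[0, 0, 0], 0]

```text
time: 20.85
position: [0.4247, -0.0834, 0.01]
tool_rot: [-0.034, 0.706, -0.706, 0.034]
ft_force: [-0.9, -0.2, -0.1]
grip_width: 0.0258
```

```bash
python3 -c "
from meas import *
o=st()"
```

```text
t 20.85 p [424.7 -83.4  10. ] jaw -84.4 ydown [-0.  0. -1.] F [-0.9 -0.2 -0.1] M [-0.01  0.02 -0.04] w 25.8 q1,q6 [-0.45  1.02]
```

arm_command:
  plan:
    - [[0, 0, 1], 0]
    - [[0, 0, 2.5], 0]
    - [[0, 0, 4.4], 0]
    - [[0.5, -1, 4.4], -0.4]
    - [[1.5, -2.5, 4.4], -1.2]

```text
time: 21.35
position: [0.4603, -0.144, 0.1214]
tool_rot: [0.002, 0.708, -0.707, -0.003]
ft_force: [1.0, 0.5, -4.7]
grip_width: 0.0258
```

arm_command:
  plan:
    - [[0, -1.8, 0], 0]
    - [[0, -3.6, 0], 0]
    - [[0, -5, 0], 0]
    - [[0, -5, 0], 0]
    - [[0, -5, 0], 0]

```text
time: 21.85
position: [0.4612, -0.2709, 0.1192]
tool_rot: [0.003, 0.708, -0.706, -0.004]
ft_force: [-0.2, 0.9, -3.1]
grip_width: 0.0258
```

```bash
python3 -c "
from meas import *
o=st()
c=snap('wrist','w23.png'); snap('scene','s23.png');snap('top','t23.png')"
```

```text
t 21.85 p [ 461.2 -270.9  119.2] jaw -90.6 ydown [-0.  0. -1.] F [-0.2  0.9 -3.1] M [0.05 0.04 0.01] w 25.8 q1,q6 [-0.74  0.84]
```

View pics/w23.png

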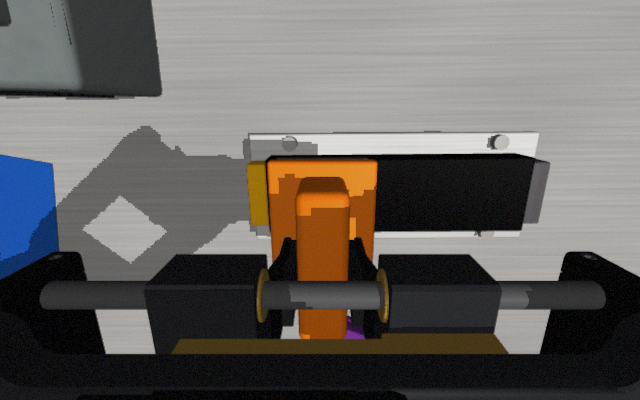

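View pics/s23.png

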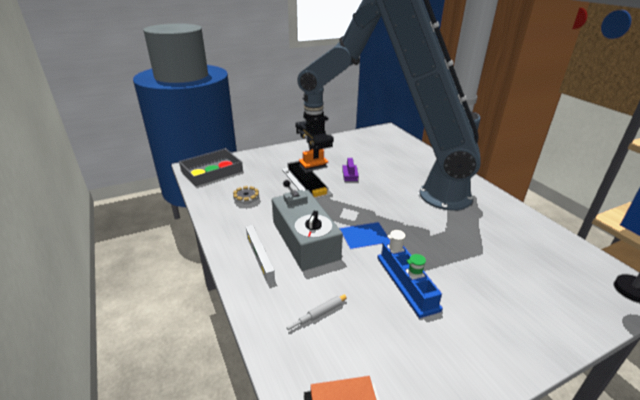

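```bash
python3 -c "
from meas import *
c=load('w23')
for n,u,v in [('bR',520,154),('fR',523,229),('bM',400,156),('fM',400,232)]: print(n,(ray(c,u,v,.04)*1000).round(1))
for n,u,v in [('plate bl',249,134),('br',539,132)]: print(n,(ray(c,u,v,.01)*1000).round(1))
t=load('t23'); print(rect(t,mask(t,lambda r,g,b:(r<50)&(g<50)&(b<50)),.04,(395,212,488,250)))
"
```

```text
bR [ 500.8 -446.    40. ]
fR [ 429.9 -461.5   40. ]
bM [ 500.2 -340.7   40. ]
fM [ 428.  -345.3   40. ]
plate bl [ 518.1 -202.2   10. ]
br [ 517.1 -479.4   10. ]
(array([ 463.4, -283.2,  139.3,  103.8,   88.8]), array([ 395,  212,   50,   38, 1207], dtype=int32), array([415.3, 230.1]))
```

arm_command:
  plan:
    - [[0.05, 0.04, -1.2], 0]
    - [[0.05, 0.04, -2.2], 0]
    - [[0.05, 0.04, -2.6], 0]
    - [[0.05, 0.04, -2.7], 0]
    - [[0.05, 0.04, -2.7], 0]

```text
time: 22.5
position: [0.4638, -0.2695, 0.0528]
tool_rot: [-0.002, -0.707, 0.707, 0.002]
ft_force: [-0.0, 1.1, -3.3]
grip_width: 0.0257
```

```bash
python3 -c "
from meas import *
o=st()"
```

```text
t 22.5 p [ 463.8 -269.5   52.8] jaw -90.4 ydown [ 0. -0. -1.] F [-0.   1.1 -3.3] M [-0.   -0.02 -0.02] w 25.7 q1,q6 [-0.73  0.84]
```

arm_command:
  plan:
    - [[0, 0, -0.08], 0]
    - [[0, 0, -0.16], 0]
    - [[0, 0, -0.2], 0]
    - [[0, 0, -0.2], 0]

```text
time: 22.9
position: [0.4646, -0.2706, 0.0485]
tool_rot: [-0.004, -0.707, 0.708, 0.002]
ft_force: [1.8, 0.4, 2.3]
grip_width: 0.0257
```

arm_command:
  plan:
    - [[0, 0, -0.05], 0]
    - [[0, 0, -0.08], 0]
    - [[0, 0, -0.08], 0]

```text
time: 23.2
position: [0.4646, -0.2706, 0.0462]
tool_rot: [-0.004, -0.707, 0.708, 0.002]
ft_force: [2.1, 1.9, 5.8]
grip_width: 0.026
```

```bash
python3 -c "
from meas import *
o=st()"
```

```text
t 23.2 p [ 464.6 -270.6   46.2] jaw -90.5 ydown [ 0. -0. -1.] F [2.1 1.9 5.8] M [ 0.2  -0.33 -0.02] w 26.0 q1,q6 [-0.74  0.84]
```

arm_command:
  plan:
    - [[0, 0, 0], 0]
    - [[0, -0.3, 0], 0]
    - [[0, -0.6, 0], 0]
    - [[0, -0.9, 0], 0]
    - [[0, -1.2, 0], 0]

```text
time: 23.7
position: [0.4622, -0.2977, 0.0456]
tool_rot: [0.002, 0.709, -0.706, -0.004]
ft_force: [0.4, 5.9, 8.2]
grip_width: 0.0258
```

arm_command:
  plan:
    - [[0, -0.3, 0], 0]
    - [[0, -0.6, 0], 0]
    - [[0, -0.9, 0], 0]
    - [[0, -1.2, 0], 0]
    - [[0, -1.5, 0], 0]

```text
time: 24.2
position: [0.4622, -0.3351, 0.0456]
tool_rot: [0.002, 0.709, -0.705, -0.004]
ft_force: [-0.5, 5.3, 7.4]
grip_width: 0.0257
```

arm_command:
  plan:
    - [[0, -0.3, 0.02], 0]
    - [[0, -0.6, 0.04], 0]
    - [[0, -0.9, 0.04], 0]
    - [[0, -1.2, 0.04], 0]
    - [[0, -1.5, 0.04], 0]

```text
time: 24.7
position: [0.4623, -0.3728, 0.0465]
tool_rot: [0.002, 0.709, -0.705, -0.004]
ft_force: [0.5, 4.8, 5.6]
grip_width: 0.026
```

arm_command:
  plan:
    - [[0, -0.3, 0], 0]
    - [[0, -0.6, 0], 0]
    - [[0, -0.9, 0], 0]
    - [[0, -1.2, 0], 0]
    - [[0, -1.5, 0], 0]

```text
time: 25.2
position: [0.4624, -0.4102, 0.0465]
tool_rot: [0.002, 0.709, -0.705, -0.004]
ft_force: [-0.8, 5.8, 5.4]
grip_width: 0.0256
```

```bash
python3 -c "
from meas import *
o=st()
c=snap('wrist','w24.png'); snap('scene','s24.png');snap('top','t24.png')"
```

```text
t 25.2 p [ 462.4 -410.2   46.5] jaw -90.5 ydown [-0.  0. -1.] F [-0.8  5.8  5.4] M [0.86 0.03 0.03] w 25.6 q1,q6 [-0.91  0.67]
```

View pics/w24.png

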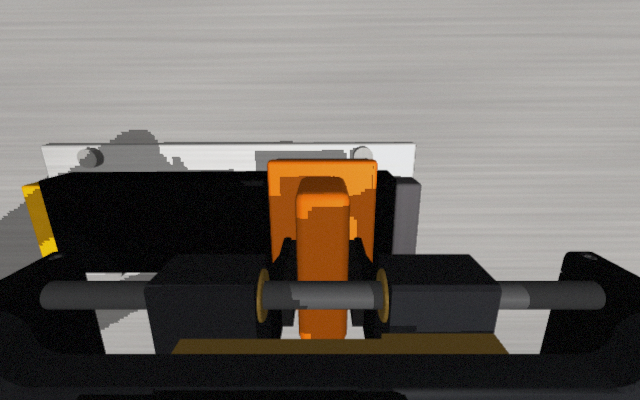

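arm_command:
  plan:
    - [[0, -0.15, 0], 0]
    - [[0, -0.15, 0], 0]
    - [[0, 0.2, 0], 0]
    - [[0, 0.5, 0], 0]
    - [[0, 0.8, 0], 0]

```text
time: 25.85
position: [0.464, -0.3938, 0.0472]
tool_rot: [-0.003, -0.706, 0.708, 0.002]
ft_force: [0.5, -4.1, 4.7]
grip_width: 0.0258
```

arm_command:
  plan:
    - [[0, 0.3, 0], 0]
    - [[0, 0.6, 0], 0]
    - [[0, 0.9, 0], 0]
    - [[0, 1.2, 0], 0]
    - [[0, 1.5, 0], 0]

```text
time: 26.35
position: [0.4638, -0.3548, 0.0467]
tool_rot: [-0.003, -0.707, 0.707, 0.002]
ft_force: [0.5, -3.9, 5.1]
grip_width: 0.0255
```

arm_command:
  plan:
    - [[0, 0.3, 0], 0]
    - [[0, 0.6, 0], 0]
    - [[0, 0.9, 0], 0]
    - [[0, 1.2, 0], 0]
    - [[0, 1.5, 0], 0]

```text
time: 26.85
position: [0.4637, -0.3172, 0.0467]
tool_rot: [-0.003, -0.707, 0.707, 0.002]
ft_force: [0.4, -4.7, 4.7]
grip_width: 0.0261
```

arm_command:
  plan:
    - [[0, 0.3, 0], 0]
    - [[0, 0.6, 0], 0]
    - [[0, 0.9, 0], 0]
    - [[0, 1.2, 0], 0]
    - [[0, 1.5, 0], 0]

```text
time: 27.35
position: [0.4636, -0.2797, 0.0466]
tool_rot: [-0.003, -0.707, 0.707, 0.002]
ft_force: [-0.1, -4.8, 5.7]
grip_width: 0.0256
```

arm_command:
  plan:
    - [[0, 0.3, 0], 0]
    - [[0, 0.5, 0], 0]
    - [[0, 0.5, 0], 0]
    - [[0, 0.5, 0], 0]
    - [[0, 0.5, 0], 0]

```text
time: 27.85
position: [0.4633, -0.266, 0.0465]
tool_rot: [0.002, 0.708, -0.707, -0.003]
ft_force: [0.6, -2.5, 4.7]
grip_width: 0.0257
```

```bash
python3 -c "
from meas import *
o=st()
c=snap('wrist','w25.png'); snap('scene','s25.png')"
```

```text
t 27.85 p [ 463.3 -266.    46.5] jaw -90.4 ydown [-0.  0. -1.] F [ 0.6 -2.5  4.7] M [-0.6  -0.21  0.03] w 25.7 q1,q6 [-0.73  0.85]
```

View pics/w25.png

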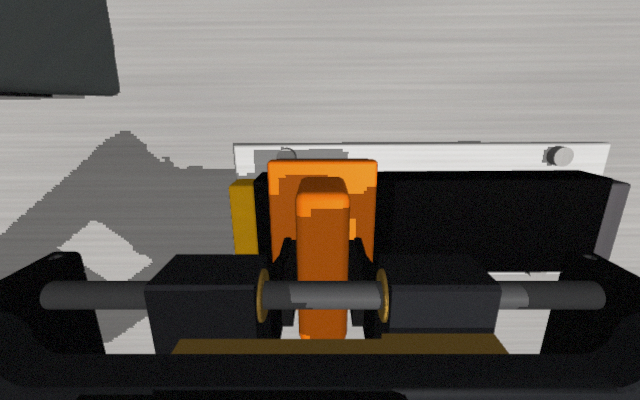

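arm_command:
  plan:
    - [[0, 0, 0.8], 0]
    - [[0, 0, 1.8], 0]
    - [[0, 0.5, 2.8], 0]
    - [[0, 2, 3], -0.5]
    - [[0, 3.5, 3], -1]

```text
time: 28.45
position: [0.461, -0.1763, 0.1207]
tool_rot: [0.033, 0.708, -0.704, -0.037]
ft_force: [0.5, 1.2, -2.8]
grip_width: 0.0255
```

arm_command:
  plan:
    - [[-0.3, 1.8, 0], -0.5]
    - [[-0.6, 3.6, 0], -1.1]
    - [[-0.8, 5.4, 0], -1.1]
    - [[-0.8, 6.5, 0], -1.1]
    - [[-0.8, 6.5, 0], -1.1]

```text
time: 28.95
position: [0.4373, -0.0115, 0.1196]
tool_rot: [0.062, 0.706, -0.702, -0.07]
ft_force: [-0.3, -0.2, -3.5]
grip_width: 0.0259
```

```bash
python3 -c "
from meas import *
o=st()
c=snap('wrist','w26.png'); snap('scene','s26.png')"
```

```text
t 28.95 p [437.3 -11.5 119.6] jaw -100.7 ydown [-0.01  0.01 -1.  ] F [-0.3 -0.2 -3.5] M [-0.05 -0.01 -0.03] w 25.9 q1,q6 [-0.28  1.47]
```

View pics/w26.png

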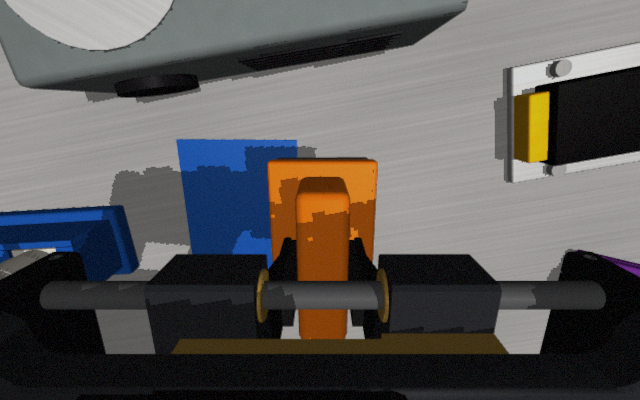

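View pics/s26.png

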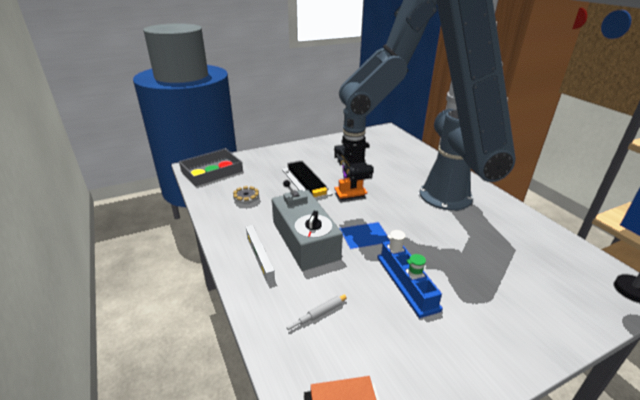

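```bash
python3 -c "
from meas import *
c=load('w26')
a=ray(c,178,139.5,.001);b=ray(c,297,140.5,.001);d=a-b;L=np.linalg.norm(d);yaw=np.arctan2(d[1],d[0])-np.pi/2
print(L,np.degrees(yaw),((a+b)/2-.075*np.array([np.cos(yaw),np.sin(yaw),0]))*1000)
"
```

```text
0.11804693184827594 -11.19417248433559 [426.99154813  75.68624938   1.        ]
```

arm_command:
  plan:
    - [[-0.2, 1.8, 0], 0]
    - [[-0.44, 3.5, 0], 0]
    - [[-0.44, 3.5, -1.5], 0]
    - [[-0.44, 3.5, -3], 0]
    - [[-0.44, 3.5, -3.6], 0]

```text
time: 29.55
position: [0.4298, 0.0699, 0.0287]
tool_rot: [0.065, 0.704, -0.704, -0.07]
ft_force: [0.3, -0.6, -2.3]
grip_width: 0.0261
```

arm_command:
  plan:
    - [[0, 0, 0], 0]
    - [[0, 0, 0], 0]

```text
time: 29.75
position: [0.4322, 0.0694, 0.0312]
tool_rot: [0.067, 0.704, -0.704, -0.069]
ft_force: [-0.2, 0.1, -3.3]
grip_width: 0.0256
```

arm_command:
  plan:
    - [[-0.2, 0.26, -0.2], 0]
    - [[-0.2, 0.26, -0.5], 0]
    - [[-0.2, 0.26, -0.7], 0]
    - [[-0.2, 0.26, -0.78], 0]
    - [[-0.2, 0.26, -0.78], 0]

```text
time: 30.25
position: [0.4276, 0.0765, 0.0118]
tool_rot: [-0.067, -0.704, 0.704, 0.067]
ft_force: [-0.0, -0.9, -3.6]
grip_width: 0.0256
```

```bash
python3 -c "
from meas import *
o=st()"
```

```text
t 30.25 p [427.6  76.5  11.8] jaw -100.9 ydown [-0.  0. -1.] F [-0.  -0.9 -3.6] M [0.03 0.04 0.02] w 25.6 q1,q6 [-0.08  1.68]
```

arm_command:
  plan:
    - [[0, 0, -0.06], 0]
    - [[0, 0, -0.1], 0]
    - [[0, 0, -0.1], 0]

```text
time: 30.55
position: [0.4278, 0.0765, 0.0097]
tool_rot: [0.068, 0.704, -0.704, -0.067]
ft_force: [-0.2, 0.1, 0.6]
grip_width: 0.0258
```

Contact made, so I'll release and lift.

arm_command:
  plan:
    - [[0, 0, 0], 0]
    - [[0, 0, 0], 0]
    - [[0, 0, 0], 0]
    - [[0, 0, 0], 0]
    - [[0, 0, 0], 0]
  fingers: 1

```text
time: 31.05
position: [0.4276, 0.0765, 0.0096]
tool_rot: [-0.067, -0.704, 0.704, 0.067]
ft_force: [0.2, -0.3, 0.2]
grip_width: 0.058
```

arm_command:
  plan:
    - [[0, 0, 0], 0]
    - [[0, 0, 0], 0]
    - [[0, 0, 1], 0]
    - [[0, 0, 3], 0]
    - [[0, 0, 5], 0]

```text
time: 31.55
position: [0.4264, 0.0766, 0.1352]
tool_rot: [-0.066, -0.704, 0.704, 0.069]
ft_force: [0.5, 0.7, 0.2]
grip_width: 0.0862
```

arm_command:
  plan:
    - [[0, 0, 2], 0]
    - [[0, 0, 4], 0]
    - [[0, -1, 5], 0]
    - [[0, -2, 5], 0]
    - [[0, -2, 5], 0]

```text
time: 32.05
position: [0.4281, 0.0247, 0.2607]
tool_rot: [-0.069, -0.703, 0.704, 0.067]
ft_force: [-0.4, 0.8, -0.6]
grip_width: 0.0871
```

```bash
python3 -c "
from meas import *
o=st()
c=snap('wrist','w27.png'); snap('scene','s27.png'); snap('top','t27.png')"
```

```text
t 32.05 p [428.1  24.7 260.7] jaw -101.1 ydown [ 0. -0. -1.] F [-0.4  0.8 -0.6] M [ 0.04 -0.02  0.02] w 87.1 q1,q6 [-0.2   1.56]
```

View pics/w27.png

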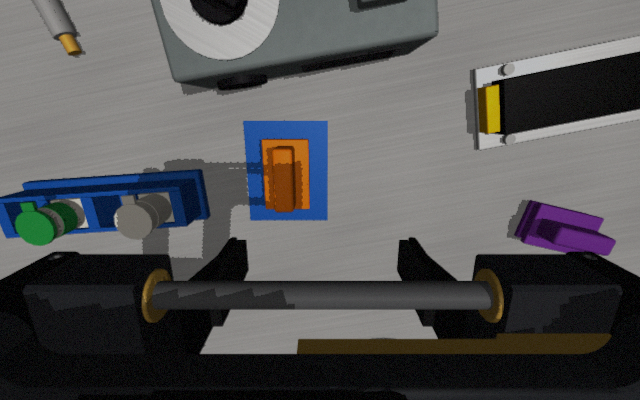

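View pics/s27.png

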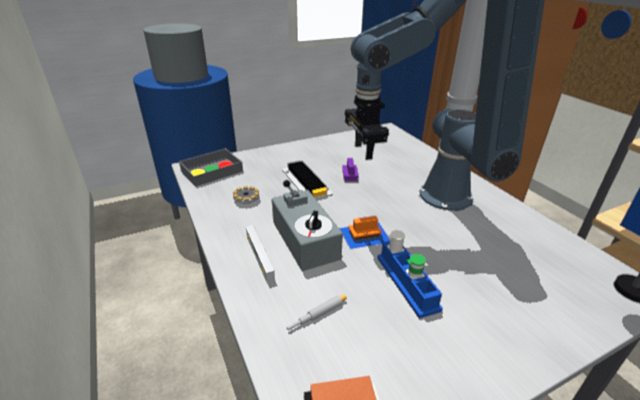

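arm_command:
  plan:
    - [[1.9, -0.7, 0], 0.5]
    - [[3.8, -1.4, 0], 1]
    - [[5.7, -2.1, 0], 1.5]
    - [[7.6, -2.8, 0], 2]
    - [[9.4, -3.7, 0], 2.6]
  fingers: -1

```text
time: 32.7
position: [0.6614, -0.0632, 0.2578]
tool_rot: [-0.015, 0.708, -0.706, 0.013]
ft_force: [0.3, -0.4, 0.2]
grip_width: 0.0549
```

arm_command:
  plan:
    - [[1.3, 0, 0], 0]
    - [[1.3, 0, 0], 0]
    - [[1.3, 0, 0], 0]
    - [[1.3, 0, 0], 0]

```text
time: 33.1
position: [0.6909, -0.0634, 0.2586]
tool_rot: [-0.014, 0.707, -0.707, 0.012]
ft_force: [0.8, -0.6, -0.1]
grip_width: 0.023
```

```bash
python3 -c "
from meas import *
o=st()
c=snap('wrist','w28.png'); snap('scene','s28.png')
s=cv2.imread('pics/s28.png')
cv2.imwrite('pics/c28.png',cv2.resize(s[130:230,240:360],None,fx=6,fy=6,interpolation=2))
t=load('t27')
print(rect(t,mask(t,lambda r,g,b:(r>120)&(b<90)&(g<r*.85)),.03,(262,210,325,285)))
c=load('w27')
print(rect(c,mask(c,lambda r,g,b:(r>100)&(b<90)&(g<r*.85)),.03,(240,110,335,225)))
"
```

```text
t 33.1 p [690.9 -63.4 258.6] jaw -87.9 ydown [-0.  0. -1.] F [ 0.8 -0.6 -0.1] M [0.01 0.03 0.04] w 23.0 q1,q6 [-0.25  1.28]
(array([473.6,  64.8,  57.5,   3.3,  79.4]), array([286, 228,  21,   4,  26], dtype=int32), array([296.3, 229.5]))
(array([427.9,  74.5,  63.4, 102.3,  79. ]), array([ 262,  139,   48,   73, 2951], dtype=int32), array([285.5, 173.5]))
```

View pics/c28.png

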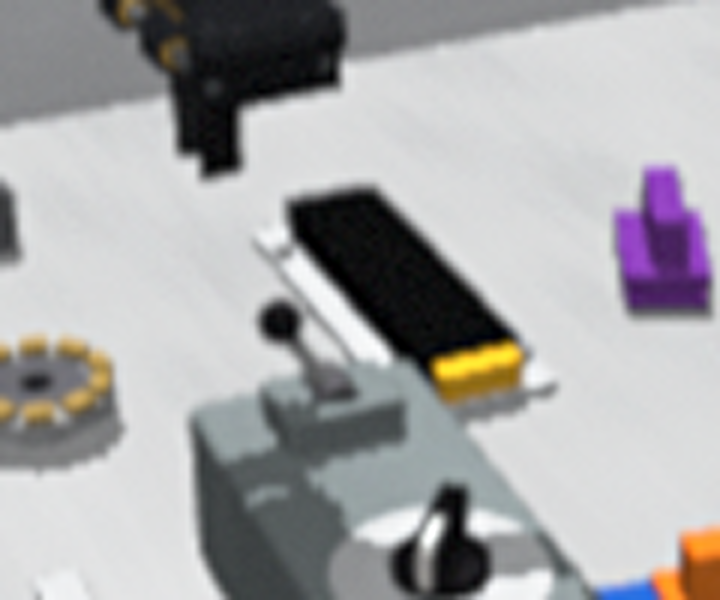

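View pics/w28.png

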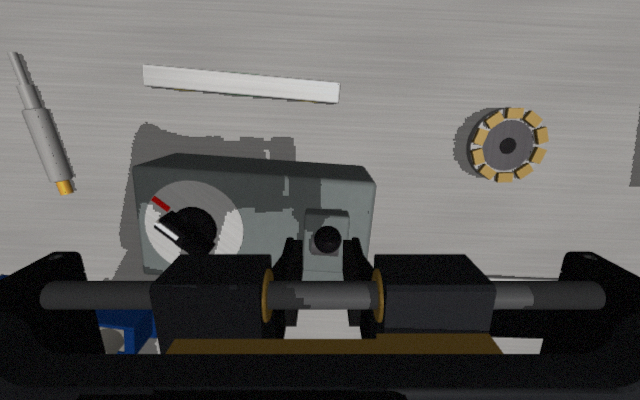

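arm_command:
  plan:
    - [[0.2, -0.2, 0], 0]
    - [[0.2, -0.2, 0], 0]
    - [[0.2, -0.2, -1.5], 0]
    - [[0.2, -0.2, -3], 0]
    - [[0.2, -0.2, -4.3], 0]

```text
time: 33.7
position: [0.6971, -0.0698, 0.1509]
tool_rot: [-0.013, 0.707, -0.707, 0.013]
ft_force: [0.7, -0.3, -0.3]
grip_width: 0.0003
```

```bash
python3 -c "
from meas import *
o=st()
c=snap('wrist','w29.png'); snap('scene','s29.png')
s=cv2.imread('pics/s29.png')
cv2.imwrite('pics/c29.png',cv2.resize(s[130:230,240:360],None,fx=6,fy=6,interpolation=2))
"
```

```text
t 33.7 p [697.1 -69.8 150.9] jaw -88.0 ydown [-0.  0. -1.] F [ 0.7 -0.3 -0.3] M [0.01 0.02 0.02] w 0.3 q1,q6 [-0.26  1.28]
```

View pics/c29.png

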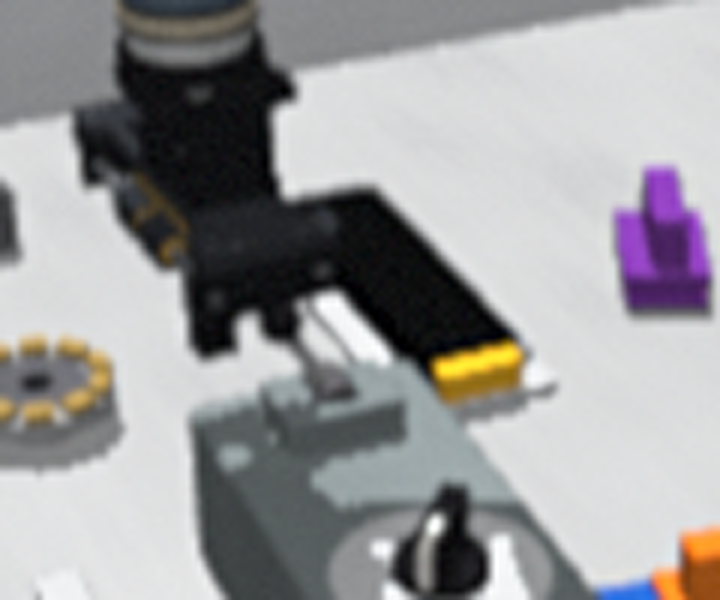

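arm_command:
  plan:
    - [[-0.6, 0, 0], 0]
    - [[-1.2, 0, 0], 0]
    - [[-1.8, 0, 0], 0]
    - [[-2.3, 0, 0], 0]
    - [[-2.6, 0, 0], 0]

```text
time: 34.3
position: [0.6339, -0.0701, 0.155]
tool_rot: [0.011, -0.707, 0.707, -0.014]
ft_force: [1.0, 0.7, 1.3]
grip_width: 0.0007
```

arm_command:
  plan:
    - [[-0.3, 0, 0], 0]
    - [[-0.6, 0, 0], 0]
    - [[-0.7, 0, 0], 0]
    - [[-0.75, 0, 0], 0]

```text
time: 34.7
position: [0.6195, -0.0701, 0.1535]
tool_rot: [0.007, -0.707, 0.707, -0.017]
ft_force: [11.2, 2.3, -2.9]
grip_width: 0.0002
```

```bash
python3 -c "
from meas import *
o=st()"
```

```text
t 34.7 p [619.5 -70.1 153.5] jaw -88.0 ydown [ 0.01 -0.   -1.  ] F [11.2  2.3 -2.9] M [ 0.34 -1.89 -0.01] w 0.2 q1,q6 [-0.29  1.24]
```

arm_command:
  plan:
    - [[1, 0, 0], 0]
    - [[2, 0, 0], 0]
    - [[2, 0, 2], 0]
    - [[2, 0, 4], 0]
    - [[2, 0, 4.5], 0]

```text
time: 35.2
position: [0.6671, -0.0709, 0.2706]
tool_rot: [0.009, -0.706, 0.708, -0.016]
ft_force: [0.1, -0.2, 0.5]
grip_width: 0.0006
```

arm_command:
  plan:
    - [[-2, 0, 0], 0]
    - [[-4, -1, 0], 0]
    - [[-6, -2, 0], 0]
    - [[-7, -3, 0], 0]
    - [[-8, -4, 0], 0]

```text
time: 35.7
position: [0.4603, -0.1699, 0.2643]
tool_rot: [-0.014, 0.707, -0.707, 0.012]
ft_force: [0.9, -1.1, -0.0]
grip_width: 0.0006
```

```bash
python3 -c "
from meas import *
o=st()
c=snap('wrist','w30.png'); snap('scene','s30.png'); snap('top','t30.png')
s=cv2.imread('pics/s30.png')
cv2.imwrite('pics/c30.png',cv2.resize(s[150:290,260:440],None,fx=4,fy=4,interpolation=2))
"
```

```text
t 35.7 p [ 460.3 -169.9  264.3] jaw -87.9 ydown [-0.  0. -1.] F [ 0.9 -1.1 -0. ] M [-0.03  0.   -0.02] w 0.6 q1,q6 [-0.58  0.95]
```

View pics/c30.png

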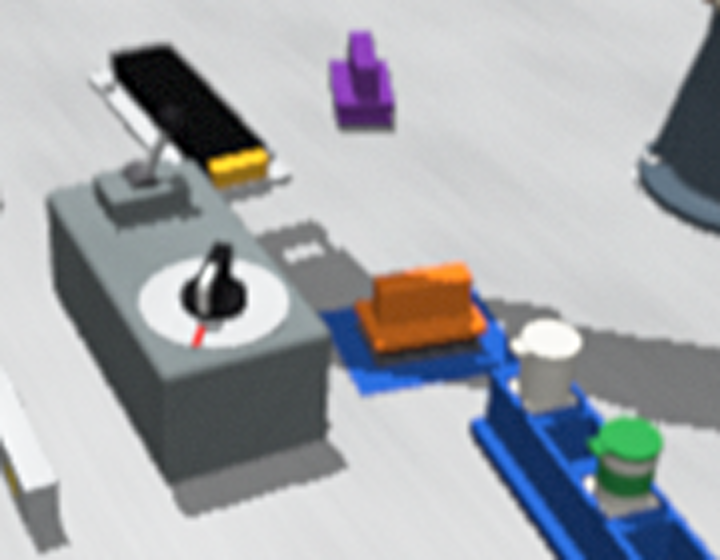

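View pics/w30.png

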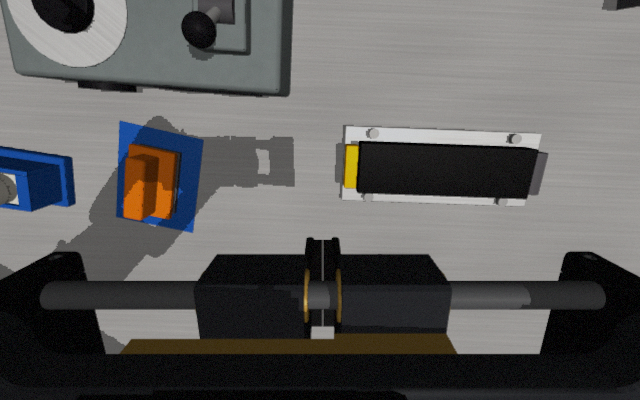

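View pics/t30.png

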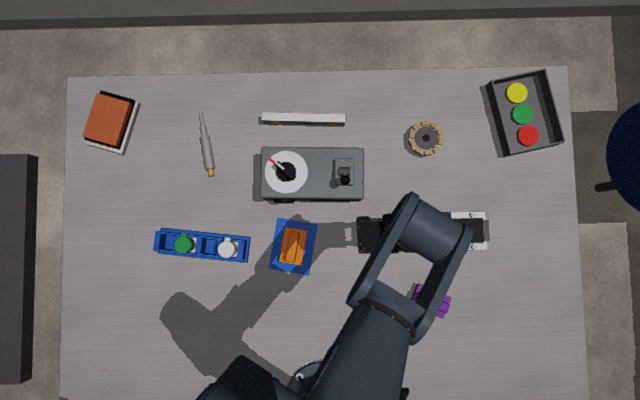

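```bash
python3 -c "
from meas import *
a=load('top0');b=load('t30')
for k in (a,b):
  m=mask(k,lambda r,g,b:(r<25)&(g<25)&(b<25)); s=m[155:195,332:360]; v,u=np.nonzero(s); print('ball',u.mean()+332,v.mean()+155,len(u))
print('block',rect(b,mask(b,lambda r,g,b:(r>90)&(b<90)&(g<r*.85)&(b<r*.6)),.03,(262,210,325,285)))
w=load('w30'); print('block w',rect(w,mask(w,lambda r,g,b:(r>90)&(b<90)&(g<r*.85)&(b<r*.6)),.03,(100,110,220,240)))
print('red/knob')
A=cv2.cvtColor(a['pixels'][140:205,255:370],4);B=cv2.cvtColor(b['pixels'][140:205,255:370],4)
cv2.imwrite('pics/cmp.png',cv2.resize(np.vstack([A,B]),None,fx=4.5,fy=4.5,interpolation=2))
cv2.imwrite('pics/w30c.png',cv2.resize(cv2.cvtColor(w['pixels'][90:250,80:240],4),None,fx=3.5,fy=3.5,interpolation=2))
"
```

```text
ball 344.55555555555554 179.73015873015873 63
ball 344.45 179.75 60
block (array([427.3,  74.7,  63.2,  98.5,  78.6]), array([279, 227,  28,  39, 773], dtype=int32), array([292.7, 246. ]))
block w (array([424.7,  74.4,  68.8, 111. ,  78.8]), array([ 123,  144,   52,   77, 2918], dtype=int32), array([147.8, 185.2]))
red/knob
```

View pics/cmp.png

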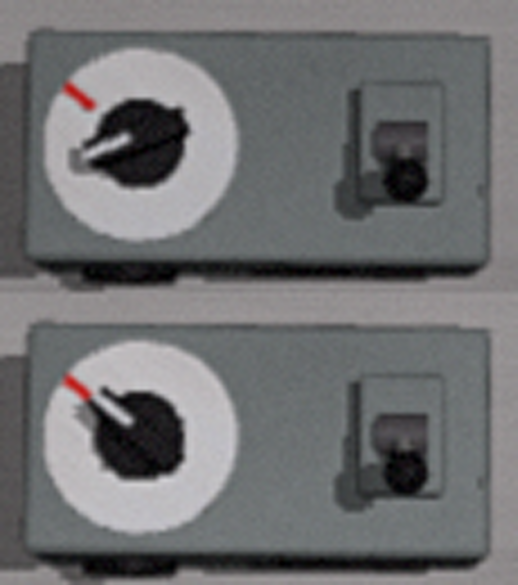

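View pics/w30c.png

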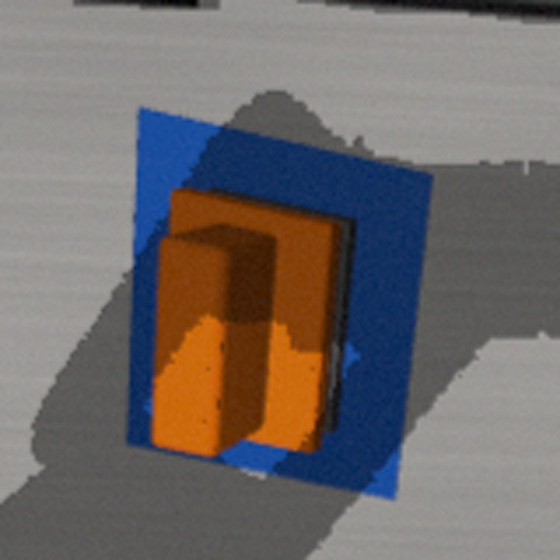

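arm_command:
  plan:
    - [[0, 0, 0], 0]
    - [[0, 0, 0], 0]
    - [[0, 0, 0], 0]

```text
time: 36.15
position: [0.4645, -0.169, 0.2643]
tool_rot: [-0.013, 0.707, -0.707, 0.013]
ft_force: [-1.2, 0.0, 0.3]
grip_width: 0.0005
```

```bash
python3 -c "
from h import *
st()
from rig import hand_in
print(hand_in())"
```

```text
t 36.15 p [ 464.5 -169.   264.3] jaw -87.8 ydown [-0.  0. -1.] F [-1.2  0.   0.3] M [-0.02  0.02 -0.  ] w 0.5 q1,q6 [-0.58  0.96]
the job is handed in; nothing more can be done
None
```

I did every step in order and handed the job in at 36 s; `hand_in()` gives no verdict, so the result is unconfirmed.

**What I did**
- **Caps:** only two tubes were there, white and green. I pressed both caps shut to a hard stop, at 19 N and 12 N.
- **Knob and switch:** I turned the knob about 60° clockwise to the red mark, then switched the extraction on.
- **Stroke:** I lapped yellow end to dark end and back without lifting. Contact was about 8–11 N at each check, counting the block's weight.
- **Finish:** I set the block on the mat and switched the extraction off.

**Last checks**
- **Block:** about 2 mm from the mat's centre in the top view, and within 1° of square.
- **Knob:** pointer at 49.6° against 50.0° for the mark, measured after I let go of it. The last top view still shows it on the mark.
- **Switch:** its ball is back at its starting pixel in the top view.
- **Tubes and tools:** both caps look flat and the tubes upright. The cup wheel, level and handpiece look unmoved; I judged these by eye.

**What disagreed**
- The fingertips sat about 25–32 mm above the reported TCP, both in the pictures and on contact. I set heights from what I saw and felt instead; the first push at the white cap passed over it because of this.
- The final wrist view put the block 2–3 mm from where the top view did.
- I saw no slackening of the grip and no knock to the block.

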